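# Height-gauge the column cartons

### The job

Check the white column cartons in the height gauge: draw back the lock bolt, slide the gate open, and push every carton that clears, lying flat and crosswise in the lane, under the fixed bridge bar until well over half of it is on the far side. A carton whose lid stands too proud to pass goes flat into the grey reject tray instead. When all are done, slide the gate fully shut and push the bolt fully home again, and knock no bottle or flask over.

Things in the scene. Friction and masses are not known exactly. Their poses are not given: they have to be found in the camera images.
- gauge: Fixed height gauge: grey deck 8 mm thick (x -155 to 245, y -92 to 92 mm), its lane along own +x, away from the robot. Origin: bench level under the middle of the steel bridge bar, which crosses the lane at x -7 to 7 mm, underside 44, top 58 mm above the bench. A wing at y 90 to 194, x -145 to 0 carries gate and bolt. Cartons past the bar may be shoved on by the next one.
- bar_mid (a point): Point on the deck's top under the middle of the bar (8 mm above the gauge's origin; bar's underside 36 mm above it); axes as the gauge's: x along the lane away from the robot, y left, z up. Beyond x -24 mm the lane is 156 mm wide between 30 mm walls; past the bar rods 40 mm up roof it, so the outfeed is entered only under the bar; end stop at x 239.
- infeed_mid (a point): Point on the deck's top in the middle of the infeed, where a carton can be set down crosswise before pushing: at gauge x -85 mm. The infeed is open above; side walls 14 mm above the deck leave it 172 mm wide from x -150 to -90, narrowing to 154 mm at x -40.
- gate (a joint): Gate slide, m: 0 = shut (a steel bar at gauge x -36 to -28 mm, 5 to 19 mm above the deck, sticks 50 mm into the lane from the left and stops cartons), 0.070 = fully open, clear of the lane above 0.055. Opens along the gauge's +y; friction about 1.5 N, stays where left. While the bolt is home it moves only about 3 mm.
- gate_post (a point): Centre of the top of the gate's upright round black handle post, 16 mm in diameter, standing free from 30 to 71 mm above the bench; at gauge (-32, 117) mm when shut. Moves with the gate. It can be gripped from above.
- bolt (a joint): Lock bolt slide, m: 0 = home (its nose blocks the gate), 0.036 = fully drawn back along the gauge's -x, toward the robot; the gate is free above 0.024. Friction about 1.5 N, stays where left. With the gate shut it slides home freely.
- bolt_post (a point): Centre of the top of the bolt's upright round black handle post, 16 mm in diameter, standing free from 26 to 67 mm above the bench; at gauge (-100, 137) mm when home. Moves with the bolt. It can be gripped from above.
- carton_1: White column carton, 140 x 60 mm, 30 mm tall, closed, 80 to 180 g, lying flat; clears the bar. Origin: centre of its underside; x along the 140 mm length, y across the 60 mm width. Grip across the width. May be absent.
- carton_2: White column carton, 140 x 60 mm, 30 mm tall, closed, 80 to 180 g, lying flat; clears the bar. Origin: centre of its underside; x along the 140 mm length, y across the 60 mm width. Grip across the width. May be absent.
- carton_3: White column carton, 140 x 60 mm, 30 mm tall, closed, 80 to 180 g, lying flat; clears the bar. Origin: centre of its underside; x along the 140 mm length, y across the 60 mm width. Grip across the width. May be absent.
- carton_tall: White carton of the same 140 x 60 mm plan, but its lid is not seated and stands proud: 42 mm tall, about 120 g, too tall for the bar. Origin: centre of its underside; x along its length. May be absent.
- reject_tray: Grey open tray fixed to the bench, outside 175 (its x) x 125 (its y) x 25 mm, walls and floor 4 to 5 mm thick. Origin: centre of its underside. A carton fits inside with its length along the tray's x.
- small_bottle: Bystander: small amber bottle with white cap, 41 mm in diameter, 85 mm tall, standing between the gauge and the basin on the left. Origin: centre of its underside; z up.
- flask_1: Bystander: small waisted clear flask, 47 mm in diameter, 86 mm tall, between the gauge's outfeed and the reject tray. Origin: centre of its underside; z up.

How it is judged:
On the way, in this order (a step that is already met when the one before it is completed fails the run):
1. the lock bolt is drawn back while the gate is still shut (value of joint bolt above 0.024 m and value of joint gate below 0.008 m), for 0.1 s.
2. the gate is open (value of joint gate above 0.055 m), for 0.2 s.
3. every carton that clears lies flat with its middle past the bar (x of carton_1 in the frame of bar_mid between 0.01 and 0.24 m and y of carton_1 in the frame of bar_mid between -0.03 and 0.03 m and z of carton_1 in the frame of bar_mid between -0.006 and 0.008 m and angle between each of carton_1, carton_2, carton_3's own z axis and vertical below 0.12 rad and x of carton_2 in the frame of bar_mid between 0.01 and 0.24 m and y of carton_2 in the frame of bar_mid between -0.03 and 0.03 m and z of carton_2 in the frame of bar_mid between -0.006 and 0.008 m and x of carton_3 in the frame of bar_mid between 0.01 and 0.24 m and y of carton_3 in the frame of bar_mid between -0.03 and 0.03 m and z of carton_3 in the frame of bar_mid between -0.006 and 0.008 m), for 0.2 s.
At the end, for the whole second after the job is handed in: Each 30 mm carton lies flat, its middle at least 10 mm past the bar's middle, within 30 mm of the lane's centre line; the proud-lidded one lies flat in the reject tray, within 50 mm of its middle each way; gate shut within 6 mm, bolt home within 8 mm; all at rest (all of step 3 and x of carton_tall in the frame of reject_tray between -0.05 and 0.05 m and y of carton_tall in the frame of reject_tray between -0.05 and 0.05 m and z of carton_tall in the frame of reject_tray between -0.003 and 0.014 m and angle between carton_tall's own z axis and vertical below 0.12 rad and linear speed of each of carton_1, carton_2, carton_3, carton_tall below 0.02 m/s and value of joint gate below 0.006 m and value of joint bolt below 0.008 m); the robot touches nothing.
It fails at once if a bottle or the flask is knocked over (angle between any of small_bottle, flask_1's own z axis and vertical above 0.6 rad).
Of carton_1, carton_2, carton_3, carton_tall only 3 to 4 are there at a start; the rules pass over those that are not, and their reading is None.
At some moment in a run one of carton_1, carton_2, carton_3, carton_tall may be knocked a few centimetres aside while the robot is not near it.
Once in a run the grip may slacken for a moment while it holds something.
It also fails if it takes over 210 s, if anything falls off the work surface, if the arm or the gripper's body presses on something with over 40 N, if the wrist force passes 120 N, or if a joint passes its speed limit or range.

### The arm

A 6-joint arm with a two-finger parallel gripper is mounted at the origin on a cart in front of the work surface, level with it; the furniture and walls round the work are solid. World frame = base frame: x ahead of the robot, y to its left, z up, the work surface at z = 0. Lengths are in m, angles in rad, forces in N, time in s.
With the tool pointing down it reaches from about 0.375 to 0.925 m from the base axis. Payload 5.7 kg.
Tool frame: the origin (TCP) lies at the very end of the fingers, on their centre line; the grasp point (between the pads) lies 19 mm behind it; z points along the fingers, y is the line along which they close (so a half turn about z gives the same grasp; the last joint's range is limited). The gripper opens to 85 mm and grips with 20 to 120 N. Pads are 22 mm wide; open, the fingers measure 114 mm over their backs; the gripper's body (76 mm by 85 mm) begins 54 mm behind the grasp point. The pads swing forward as they close: fully open they stand 13 mm farther back than shut.
Start: joints at [1.084, 0.359, 1.51, -0, 1.272, -0.115], TCP at [0.218, 0.559, 0.231] pointing down, gripper open.
Joint ranges: [-2.97, 2.97], [-1.01, 2.36], [0.21, 2.38], [-0.96, 4.11], [0.2, 2.71], [-2.98, 2.98]. Speed limits (rad/s): [2.39, 2.39, 3.14, 3.14, 3.14, 3.14].

### API

Orientations are given as a unit quaternion [x, y, z, w].
In Python, from plant import arm, viewer, job gives the robot as it stands.
- The arm moves only by the tool jog_arm, never from a script. Its argument "targets" is a list that holds one entry, the list of rows, each a list of 7 numbers: the shift along the tool's x, y, z in mm, then the turn, a rotation vector about the tool's x, y, z in rad, then the opening, from 0 (shut) to 1 (fully open). In form: [[[tx, ty, tz, ax, ay, az, fingers], ...]]. A call has exactly 5 rows; each row shifts and turns the commanded pose from where the row before left it, along the tool's axes as they then stand; what a row does not reach is not made up. A row lasts 1/10 s, in which the tool goes at most 50 mm and 8.59 degrees, less where a joint would pass 70% of its speed; a pose out of reach is approached as far as the arm can. A call is refused whole if a number of a shift passes 50 or a number of a turn 0.15, either way. A call with a gripper value outside its range is refused whole. The fingers move at their own pace and stop on an object; the grip force is fixed at half the most. Time passes only in rows, so rows that do not move let the fingers close, or fill a call up. It gives the time, the measured TCP pose, the force, the opening and the grip force at its end, in the units of the state.
- arm.get_obs(): the state, without advancing time (a new reading comes with each control period).
- viewer.get_image(name): name is "scene" or "top" or "wrist"; returns (picture, depth): 480x640x3 uint8, red, green, blue; 480x640 float32, m along the optical axis (not along the pixel's ray), 0 where there is no reading.
- viewer.camera_model(name): a dict with "fx", "fy", "cx", "cy" (pixels), "T" (4x4, takes a point from camera to world coordinates). Camera axes: x right, y down, z forward; pixel columns grow to the right and rows downward; lengths in m; the calibration is good to about 2 mm. A picture is of the moment at which its call begins: read the wrist's pose just before it. camera_model takes no time and is no camera call; for the wrist camera it gives the pose at the moment of the call.
- job.close_job(): hands the job in; it is judged then, once.
The state is a dict: "clock": time; "q": joint angles; "dq": joint speeds; "joint_torque": joint torques, N m; "ee_pos": TCP position; "orientation": TCP orientation; "force": force on the tool from outside, world axes, zero at the start; "wrist_torque": the same for the moment, N m; "width": finger opening in m; "grasp_force": force on a finger pad.
Only numpy, scipy, OpenCV 4.12 (cv2) and the standard library are available. Lean on these libraries where they do the work, as an engineer would, in place of code of your own. Each camera call takes 0.05 s, during which the arm holds its last target. There are 200 camera calls.

## Working session

There is one attempt and no reset: what is moved stays moved. The work goes in short steps, Python scripts to look and compute and a tool call to move; the robot and the scene stay as the last step left them, time stands still between calls to the robot, and variables do not carry over. Pictures are saved under pics/ and viewed, at most 14 in all, crops included, and the job is handed in when it is done.

Besides the shell and the picture viewer there is one more tool, called after ">>>" as a command line: name --argument value ..., lists and objects as JSON in quotes. jog_arm: Moves the arm, as the interface text tells. Its arguments: {"type":"object","properties":{"targets":{"type":"array","items":{"type":"array","items":{"type":"array","items":{"type":"number"}}}}},"required":["targets"]}

```bash
ls; mkdir -p pics; python3 - <<'E'
from plant import arm, viewer, job
import cv2, numpy as np
for n in ["top","scene"]:
    im,d=viewer.get_image(n); cv2.imwrite(f"pics/{n}0.png",im[:,:,::-1]); np.savez(f"{n}0.npz",im=im,d=d)
    m=viewer.camera_model(n); print(n,m)
o=arm.get_obs(); print(o)
E
```

```text
pics
top {'fx': 515.8091739612147, 'fy': 515.8091739612147, 'cx': 335.1624840605479, 'cy': 233.6199007897817, 'T': array([[ 0.00393297, -0.9984122 ,  0.05619266,  0.49270085],
       [-0.99975255, -0.00269548,  0.02208124, -0.01404849],
       [-0.02189471, -0.0562656 , -0.99817574,  1.09971943],
       [ 0.        ,  0.        ,  0.        ,  1.        ]])}
scene {'fx': 504.9759353925546, 'fy': 504.9759353925546, 'cx': 320.29819675319794, 'cy': 236.8189038490565, 'T': array([[ 0.81030969, -0.36835607,  0.45575434,  0.07161192],
       [-0.58580504, -0.48902601,  0.64628633, -0.68848318],
       [-0.01518777, -0.79067526, -0.61204735,  0.69172349],
       [ 0.        ,  0.        ,  0.        ,  1.        ]])}
{'clock': 0.1, 'q': array([ 1.08388306e+00,  3.59431948e-01,  1.51130294e+00, -1.39949304e-05,
        1.27253837e+00, -1.15064731e-01]), 'dq': array([-1.81653757e-05, -2.67579159e-03, -3.91777440e-03,  6.23389914e-04,
        1.15394216e-03, -1.20036049e-03]), 'joint_torque': array([-1.88770531e-05, -5.28648734e+01, -2.79352355e+01,  2.34683313e-05,
        4.92805440e-03,  8.67751567e-06]), 'ee_pos': array([0.21770639, 0.55845221, 0.23054637]), 'orientation': array([ 1.84852860e-01,  9.82765849e-01, -8.04506549e-04, -2.42733538e-04]), 'force': array([ 0.31041681,  0.12901654, -0.0592184 ]), 'wrist_torque': array([-0.00185491, -0.02719767, -0.02982135]), 'grasp_force': 0.0, 'width': 0.0858179794701735}
```

View pics/top0.png

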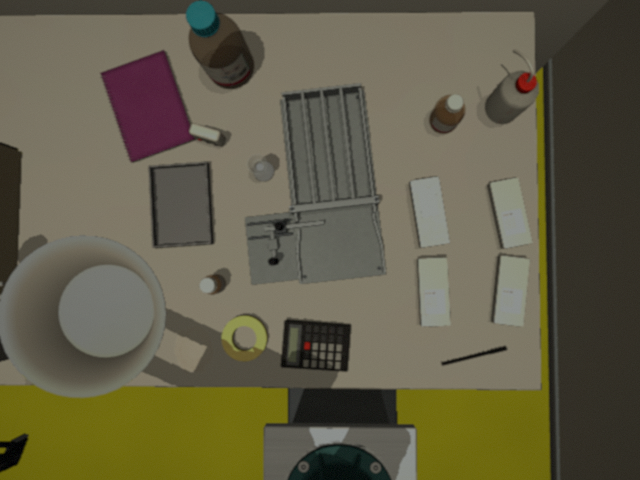

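View pics/scene0.png

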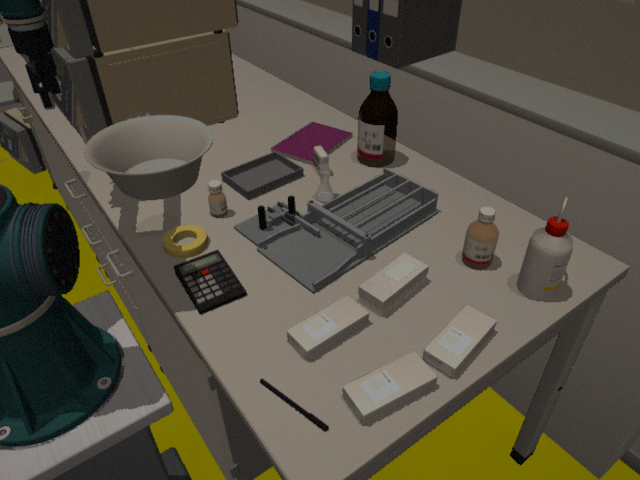

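The top view shows four cartons at the right, (429,212), (509,213), (434,291) and (512,291). The gauge bar is near (335,203), the gate post at (280,226) and the bolt post at (274,261). The tray is at (182,205), the flask at (262,168) and the small bottle at (210,284).

```bash
cat > h.py <<'E'
import numpy as np, cv2
from plant import arm, viewer, job
def cloud(d,m,mode=None):
    v,u=np.indices(d.shape); P=np.stack([(u-m['cx'])/m['fx']*d,(v-m['cy'])/m['fy']*d,d],-1)
    W=P@m['T'][:3,:3].T+m['T'][:3,3]; W[d<=0]=np.nan; return W
def look(n,save=None):
    m=viewer.camera_model(n); im,d=viewer.get_image(n)
    if save: cv2.imwrite(f"pics/{save}.png",im[:,:,::-1])
    return im,cloud(d,m),m
def cartons(im,W,zmin=.015,area=300):
    hsv=cv2.cvtColor(im,cv2.COLOR_RGB2HSV)
    ok=(W[...,2]>zmin)&(W[...,2]<.07)&(hsv[...,1]<70)&(hsv[...,2]>135)
    ok=cv2.morphologyEx(ok.astype(np.uint8),cv2.MORPH_OPEN,np.ones((3,3)))
    n,L,st,c=cv2.connectedComponentsWithStats(ok); out=[]
    for i in range(1,n):
        if st[i,4]<area: continue
        p=W[L==i]; z=np.median(p[:,2]); p=p[p[:,2]>z-.008]
        r=cv2.minAreaRect((p[:,:2]*1000).astype(np.float32)); b=r[1]; a=r[2]
        if b[0]<b[1]: a+=90
        a=(a+90)%180-90
        out.append((c[i].round(),np.round(r[0],1),np.round(b,1),round(a,1),round(np.percentile(p[:,2],60)*1000,1)))
    return out
E
python3 - <<'E'
from h import *
D=np.load('top0.npz'); im,d=D['im'],D['d']; m=viewer.camera_model('top'); W=cloud(d,m)
for c in cartons(im,W): print(c)
g=W[300:315,380:400].reshape(-1,3);print('bench z',np.nanmedian(g[:,2]))
# black posts
hsv=cv2.cvtColor(im,cv2.COLOR_RGB2HSV)
for x0,y0,x1,y1 in [(268,215,295,240),(262,248,290,272)]:
    w=W[y0:y1,x0:x1].reshape(-1,3); p=w[w[:,2]>.055]; print('post',len(p),p.mean(0)*1000,np.ptp(p,axis=0)*1000,np.nanmax(p[:,2]))
# tray rim, deck
w=W[155:255,140:225].reshape(-1,3); p=w[(w[:,2]>.018)&(w[:,2]<.032)]; r=cv2.minAreaRect((p[:,:2]*1000).astype(np.float32)); print('tray',r,len(p))
# bar: z 50-65
w=W[185:218,280:390].reshape(-1,3); p=w[(w[:,2]>.05)&(w[:,2]<.066)]; r=cv2.minAreaRect((p[:,:2]*1000).astype(np.float32)); print('bar',r,len(p))
for n,(x0,y0,x1,y1) in dict(flask=(245,145,280,190),bottle=(195,268,228,300)).items():
    w=W[y0:y1,x0:x1].reshape(-1,3); p=w[w[:,2]>.06]; print(n,len(p),p.mean(0)*1000)
# gauge footprint excl. wing: z 5..50mm
w=W[80:205,270:390].reshape(-1,3); p=w[(w[:,2]>.02)&(w[:,2]<.045)]; r=cv2.minAreaRect((p[:,:2]*1000).astype(np.float32)); print('outfeed',r,len(p))
E
```

```text
(array([430., 212.]), array([ 597.8, -184.7]), array([136.8,  57.8]), 9.3, np.float64(42.7))
(array([511., 213.]), array([ 597.6, -353.1]), array([135.9,  57.8]), 11.8, np.float64(30.8))
(array([512., 291.]), array([ 436.3, -352.4]), array([ 58.7, 136.6]), -6.8, np.float64(30.7))
(array([434., 292.]), array([ 433.5, -194.6]), array([136.8,  58.3]), 2.5, np.float64(30.5))
bench z -4.765521722649435e-05
post 56 [566.70480816 123.28306641  69.61523247] [14.14385779 15.97914894 19.79429725] 0.07574196813251954
post 51 [495.78788079 134.92151855  66.34487604] [14.0919892  15.36717189 15.73588661] 0.0712897058146349
tray ((614.9689331054688, 338.5628662109375), (175.33139038085938, 127.43376159667969), 4.214399814605713) 688
bar ((630.5030517578125, 13.876388549804688), (51.253509521484375, 183.70941162109375), 6.5179290771484375) 786
flask 253 [692.55970363 167.50926483  75.33782393]
bottle 227 [448.37274951 259.20222455  82.65802468]
outfeed ((725.9459838867188, 43.30474090576172), (249.09768676757812, 218.2850341796875), 6.251491069793701) 923
```

```bash
cat > plan.py <<'E'
from h import *
from scipy.spatial.transform import Rotation as R
G0=np.array([611.2,10.4]); GY=6.5
def g2w(x,y):
    a=np.radians(GY); return G0+np.array([x*np.cos(a)-y*np.sin(a),x*np.sin(a)+y*np.cos(a)])
def w2g(p):
    a=np.radians(GY); x,y=np.asarray(p)[:2]-G0; return np.round([x*np.cos(a)+y*np.sin(a),-x*np.sin(a)+y*np.cos(a)],1)
def plan(way):
    """way: list of (x,y,z mm, tool-y yaw deg or None, fingers, min rows); prints jog rows from the measured pose"""
    o=arm.get_obs(); p=o['ee_pos']*1000; r=R.from_quat(o['orientation'])
    print('clock %.1f pos %s w %.1f gf %.0f F %s'%(o['clock'],p.round(1),o['width']*1000,o['grasp_force'],o['force'].round(1)))
    rows=[]
    for x,y,z,yaw,f,nmin in way:
        t=np.array([x,y,z],float)
        if yaw is None: yaw=np.degrees(np.arctan2(*r.as_matrix()[[1,0],1]))
        a=np.radians(yaw); Y=np.array([np.cos(a),np.sin(a),0]); Z=np.array([0,0,-1.]); T=R.from_matrix(np.stack([np.cross(Y,Z),Y,Z],1))
        rv=(r.inv()*T).as_rotvec()
        n=max(nmin,1,int(np.ceil(np.linalg.norm(t-p)/46)),int(np.ceil(np.linalg.norm(rv)/.145)))
        for k in range(n):
            s=r.inv().apply((t-p)/(n-k)); s=np.round(s,0 if k<n-1 else 1); p=p+r.apply(s)
            q=np.round((r.inv()*T).as_rotvec()/(n-k),3); r=r*R.from_rotvec(q)
            rows.append([*s,*q,f])
    while len(rows)%5: rows.append([0]*6+[rows[-1][6]])
    for i in range(0,len(rows),5): print('[['+','.join('['+','.join('%g'%(v+0) for v in w)+']' for w in rows[i:i+5])+']]')
E
python3 - <<'E'
from plan import *
W=cloud(np.load('top0.npz')['d'],viewer.camera_model('top'))
w=W[230:400,0:170].reshape(-1,3); p=w[w[:,2]>.05]; print('basin',np.nanmin(p,0),np.nanmax(p,0))
b=[495.8,134.9]
plan([(360,290,231,96.5,.5,0),(*b,140,96.5,.5,0),(*b,36,96.5,.5,3)])
E
```

```text
basin [0.23643605 0.33040695 0.050011  ] [0.55736839 0.68732918 0.11919049]
clock 0.1 pos [217.7 558.5 230.5] w 85.8 gf 0 F [ 0.3  0.1 -0.1]
[[[-33,-28,0,0,0,-0.069,0.5],[-31,-31,0,0,0,-0.069,0.5],[-29,-33,0,0,0,-0.069,0.5],[-26,-34,0,0,0,-0.07,0.5],[-24,-36,0,0,0,-0.069,0.5]]]
[[[-21,-38,0,-0.001,0,-0.07,0.5],[-18.5,-39.1,-0.2,0,-0.001,-0.069,0.5],[-23,-34,18,0,0,0,0.5],[-24,-34,18,0,0,0,0.5],[-23,-34,18,0,0,0,0.5]]]
[[[-24,-34,19,0,0,0,0.5],[-23.4,-33.4,18.1,0,0,0,0.5],[0,0,35,0,0,0,0.5],[0,0,34,0,0,0,0.5],[0,0,35,0,0,0,0.5]]]
```

>>> jog_arm --targets '[[[-33, -28, 0, 0, 0, -0.069, 0.5], [-31, -31, 0, 0, 0, -0.069, 0.5], [-29, -33, 0, 0, 0, -0.069, 0.5], [-26, -34, 0, 0, 0, -0.07, 0.5], [-24, -36, 0, 0, 0, -0.069, 0.5]]]'

```text
clock: 0.6
ee_pos: [0.3202, 0.3656, 0.231]
orientation: [0.011, 1.0, -0.0, -0.0]
force: [0.9, 0.8, 0.4]
width: 0.0428
grasp_force: 0.0
```

>>> jog_arm --targets '[[[-21, -38, 0, -0.001, 0, -0.07, 0.5], [-18.5, -39, 0, 0, -0.001, -0.069, 0.5], [-23, -34, 18, 0, 0, 0, 0.5], [-24, -34, 18, 0, 0, 0, 0.5], [-23, -34, 18, 0, 0, 0, 0.5]]]'

```text
clock: 1.1
ee_pos: [0.4422, 0.1958, 0.1768]
orientation: [-0.057, 0.998, 0.001, 0.001]
force: [0.3, 0.9, 0.9]
width: 0.0427
grasp_force: 0.0
```

>>> jog_arm --targets '[[[-24, -34, 18, 0, 0, 0, 0.5], [-23, -33, 18, 0, 0, 0, 0.5], [0, 0, 0, 0, 0, 0, 0.5], [0, 0, 0, 0, 0, 0, 0.5], [0, 0, 0, 0, 0, 0, 0.5]]]'

```text
clock: 1.6
ee_pos: [0.4948, 0.1366, 0.1413]
orientation: [-0.057, 0.998, 0.001, 0.0]
force: [-0.2, 1.1, -0.4]
width: 0.0427
grasp_force: 0.0
```

```bash
python3 - <<'E'
from plan import *
im,W,m=look('wrist','w1'); print(m['T'].round(3))
b=[495.8,134.9]
plan([(*b,36,96.5,.5,3)])
E
```

```text
[[-0.114  0.956  0.271  0.425]
 [ 0.994  0.109  0.033  0.13 ]
 [ 0.002  0.273 -0.962  0.284]
 [ 0.     0.     0.     1.   ]]
clock 1.6 pos [494.9 136.8 141.5] w 42.6 gf 0 F [-0.4 -0.2 -0. ]
[[[0,-1,35,0,0,0,0.5],[0,-1,35,0.001,0,0,0.5],[-0.6,-0.1,35.5,0,0.001,0.001,0.5],[0,0,0,0,0,0,0.5],[0,0,0,0,0,0,0.5]]]
```

View pics/w1.png

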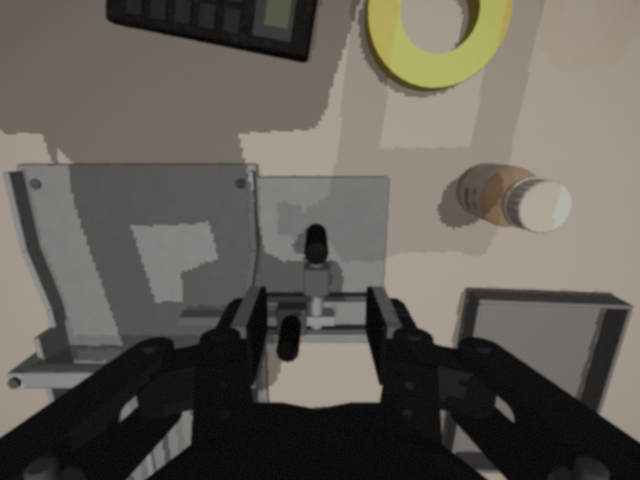

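The wrist view shows the bolt post at (316,245), centred between the fingers. I'll go down, grip it and draw it back.

>>> jog_arm --targets '[[[0, -1, 35, 0, 0, 0, 0.5], [0, -1, 35, 0, 0, 0, 0.5], [-0.6, 0, 35, 0, 0, 0, 0.5], [0, 0, 0, 0, 0, 0, 0.5], [0, 0, 0, 0, 0, 0, 0]]]'

```text
clock: 2.15
ee_pos: [0.4959, 0.135, 0.0367]
orientation: [-0.057, 0.998, 0.0, -0.0]
force: [0.5, 0.4, 0.5]
width: 0.0294
grasp_force: 0.0
```

>>> jog_arm --targets '[[[0, 0, 0, 0, 0, 0, 0], [0, 0, 0, 0, 0, 0, 0], [0, 0, 0, 0, 0, 0, 0], [6, 0, 0, 0, 0, 0, 0], [6, 0, 0, 0, 0, 0, 0]]]'

```text
clock: 2.65
ee_pos: [0.4863, 0.1354, 0.0383]
orientation: [-0.056, 0.998, 0.002, 0.003]
force: [-0.3, 12.0, -5.0]
width: 0.0145
grasp_force: 58.6
```

>>> jog_arm --targets '[[[7, 0, 0, 0, 0, 0, 0], [8, 0, 0, 0, 0, 0, 0], [7, 0, 0, 0, 0, 0, 0], [0, 0, 0, 0, 0, 0, 0], [0, 0, 0, 0, 0, 0, 0]]]'

```text
clock: 3.15
ee_pos: [0.4629, 0.1327, 0.0382]
orientation: [-0.056, 0.998, 0.002, 0.002]
force: [-3.0, 12.9, -0.0]
width: 0.0142
grasp_force: 59.2
```

```bash
python3 - <<'E'
from plan import *
plan([(463,132.5,38,96.5,.5,3),(463,132.5,95,96.5,.5,2),(566.7,124.3,95,96.5,.5,3),(566.7,124.3,40,96.5,.5,2)])
E
```

```text
clock 3.1 pos [462.9 132.7  38.2] w 14.2 gf 59 F [-3.  12.9 -0. ]
[[[0,0,0,0.001,0.001,0,0.5],[0,0,0,0.001,0.001,-0.001,0.5],[0,-0.2,0.2,0.002,0.001,0,0.5],[0,0,-29,0,0,0,0.5],[-0.1,0,-28,0,0,0,0.5]]]
[[[-34,-7,0,0,0,0,0.5],[-34,-6,0,0,0,0,0.5],[-34.1,-6.8,0,0,0,0,0.5],[0,0,28,0,0,0,0.5],[0,0,27,0,0,0,0.5]]]
```

>>> jog_arm --targets '[[[0, 0, 0, 0, 0, 0, 0.5], [0, 0, 0, 0, 0, 0, 0.5], [0, 0, 0, 0, 0, 0, 0.5], [0, 0, -29, 0, 0, 0, 0.5], [0, 0, -28, 0, 0, 0, 0.5]]]'

```text
clock: 3.65
ee_pos: [0.4623, 0.13, 0.0938]
orientation: [-0.056, 0.998, 0.0, -0.0]
force: [-0.0, 0.4, 0.3]
width: 0.0424
grasp_force: 0.0
```

>>> jog_arm --targets '[[[-34, -7, 0, 0, 0, 0, 0.5], [-34, -6, 0, 0, 0, 0, 0.5], [-34, -7, 0, 0, 0, 0, 0.5], [0, 0, 0, 0, 0, 0, 0.5], [0, 0, 0, 0, 0, 0, 0.5]]]'

```text
clock: 4.15
ee_pos: [0.5668, 0.1216, 0.0934]
orientation: [-0.056, 0.998, 0.0, 0.001]
force: [-0.8, 0.7, -0.2]
width: 0.0429
grasp_force: 0.0
```

```bash
python3 - <<'E'
from plan import *
im,W,m=look('top')
for x0,y0,x1,y1 in [(268,215,295,240),(255,250,290,290)]:
    w=W[y0:y1,x0:x1].reshape(-1,3); p=w[(w[:,2]>.055)&(w[:,2]<.077)]; print('post',len(p),p.mean(0)*1000)
plan([(566.7,124.3,40,96.5,.5,2)])
E
```

```text
post 0 [nan nan nan]
post 0 [nan nan nan]
clock 4.2 pos [565.4 121.7  93.2] w 42.8 gf 0 F [-0.6  0.3 -0.1]
[[[-1,1,27,0,0,0,0.5],[-0.6,1.4,26.2,0.001,0,-0.001,0.5],[0,0,0,0,0,0,0.5],[0,0,0,0,0,0,0.5],[0,0,0,0,0,0,0.5]]]<stdin>:4: RuntimeWarning: Mean of empty slice.
  ret = um.true_divide(
```

The arm hides the posts from the top camera. I'll go down on the gate post anyway.

>>> jog_arm --targets '[[[-1, 1, 27, 0, 0, 0, 0.5], [0, 1, 26, 0, 0, 0, 0.5], [0, 0, 0, 0, 0, 0, 0], [0, 0, 0, 0, 0, 0, 0], [0, 0, 0, 0, 0, 0, 0]]]'

```text
clock: 4.7
ee_pos: [0.5651, 0.1245, 0.0403]
orientation: [-0.057, 0.998, 0.001, -0.001]
force: [-2.5, 3.6, -7.6]
width: 0.0144
grasp_force: 58.5
```

>>> jog_arm --targets '[[[0, 0, 0, 0, 0, 0, 0], [0, 8, 0, 0, 0, 0, 0], [0, 15, 0, 0, 0, 0, 0], [0, 15, 0, 0, 0, 0, 0], [0, 15, 0, 0, 0, 0, 0]]]'

```text
clock: 5.2
ee_pos: [0.5591, 0.1766, 0.0403]
orientation: [-0.057, 0.998, -0.0, -0.001]
force: [-4.3, -2.1, -6.4]
width: 0.014
grasp_force: 59.1
```

>>> jog_arm --targets '[[[0, 13, 0, 0, 0, 0, 0], [0, 3, 0, 0, 0, 0, 0], [0, 0, 0, 0, 0, 0, 0], [0, 0, 0, 0, 0, 0, 0], [0, 0, 0, 0, 0, 0, 0]]]'

```text
clock: 5.7
ee_pos: [0.5573, 0.1929, 0.0403]
orientation: [-0.057, 0.998, 0.0, -0.001]
force: [-6.0, 2.0, -5.7]
width: 0.0144
grasp_force: 59.1
```

>>> jog_arm --targets '[[[0, 0, 0, 0, 0, 0, 0.5], [0, 0, 0, 0, 0, 0, 0.5], [0, 0, -45, 0, 0, 0, 0.5], [0, 0, -45, 0, 0, 0, 0.5], [0, 0, -45, 0, 0, 0, 0.9]]]'

```text
clock: 6.2
ee_pos: [0.5606, 0.1927, 0.178]
orientation: [-0.056, 0.998, 0.001, 0.002]
force: [0.6, 0.1, -0.1]
width: 0.0559
grasp_force: 0.0
```

>>> jog_arm --targets '[[[24, -43, 0, 0, 0, 0, 1], [24, -43, 0, 0, 0, 0, 1], [24, -43, 0, 0, 0, 0, 1], [10, -45, 0, 0, 0, 0, 1], [0, -40, 0, 0, 0, 0, 1]]]'

```text
clock: 6.7
ee_pos: [0.5017, -0.0314, 0.1765]
orientation: [-0.056, 0.998, -0.0, 0.002]
force: [0.0, 0.2, -1.1]
width: 0.0851
grasp_force: 0.0
```

```bash
python3 - <<'E'
from plan import *
im,W,m=look('top','t2')
cs=cartons(im,W)
for c in cs: print(c)
w=W[205:290,235:300].reshape(-1,3); p=w[(w[:,2]>.055)&(w[:,2]<.077)]; print(len(p))
if len(p):
    k,l,c=cv2.kmeans(p.astype(np.float32),2,None,(3,20,1e-5),3,1) ; print(c*1000,[w2g(x*1000) for x in c])
plan([(433.5,-194.6,110,92.5,1,0)])
E
```

```text
(array([435., 212.]), array([ 598.8, -185. ]), array([139.9,  59.5]), 9.0, np.float64(42.7))
(array([511., 213.]), array([ 597.9, -354.4]), array([139.3,  61.3]), 12.0, np.float64(30.7))
(array([512., 291.]), array([ 436.5, -353.5]), array([ 61.2, 139.1]), -7.2, np.float64(30.8))
(array([437., 292.]), array([ 434.2, -196.5]), array([138.5,  56.7]), 2.6, np.float64(30.7))
176Traceback (most recent call last):
  File "<stdin>", line 7, in <module>
cv2.error: OpenCV(4.12.0) /io/opencv/modules/core/src/kmeans.cpp:259: error: (-215:Assertion failed) (unsigned)_labels.at<int>(i) < (unsigned)K in function 'kmeans'
```

View pics/t2.png

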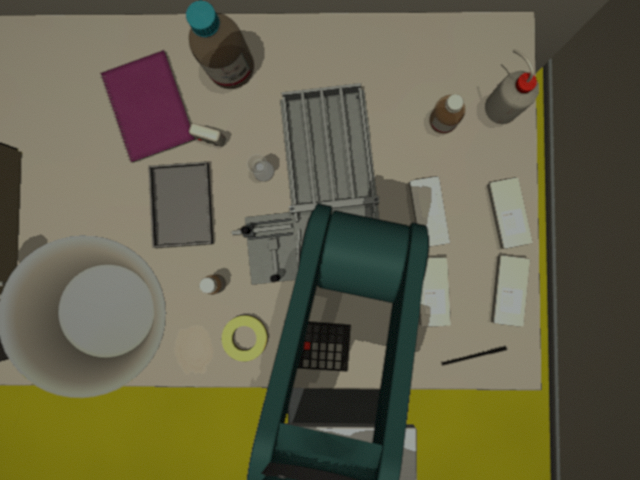

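The top view shows the gate post moved out to (246,230) and the bolt post drawn back to (277,278). All four cartons are where they were, so I'll take the near-left one first.

```bash
python3 - <<'E'
from plan import *
plan([(434,-195,90,92.6,1,0),(434,-195,3,92.6,1,3)])
E
```

```text
clock 6.8 pos [504.3 -37.  176.9] w 85.1 gf 0 F [ 2.2 -4.9  0.2]
[[[18,-30,17,-0.001,0.001,0.013,1],[17,-30,18,-0.001,0.001,0.013,1],[17,-30,17,-0.001,0.001,0.013,1],[16,-30,18,-0.001,0.002,0.014,1],[15.9,-31.1,17,-0.001,0.001,0.013,1]]]
[[[0,0,29,0,0,0,1],[0,0,29,0,0,0,1],[0,0,29,0,0,0,1],[0,0,0,0,0,0,1],[0,0,0,0,0,0,1]]]
```

>>> jog_arm --targets '[[[18, -30, 17, 0, 0, 0.013, 1], [17, -30, 18, 0, 0, 0.013, 1], [17, -30, 17, 0, 0, 0.013, 1], [16, -30, 18, 0, 0, 0.014, 1], [16, -31, 17, 0, 0, 0.013, 1]]]'

```text
clock: 7.25
ee_pos: [0.4327, -0.1892, 0.0884]
orientation: [-0.023, 1.0, -0.001, 0.002]
force: [0.7, -1.1, 0.1]
width: 0.0856
grasp_force: 0.0
```

>>> jog_arm --targets '[[[0, 0, 0, 0, 0, 0, 1], [0, 0, 0, 0, 0, 0, 1], [0, 0, 0, 0, 0, 0, 1], [0, 0, 0, 0, 0, 0, 1], [0, 0, 0, 0, 0, 0, 1]]]'

```text
clock: 7.75
ee_pos: [0.4323, -0.1865, 0.0885]
orientation: [-0.024, 1.0, 0.0, 0.001]
force: [-0.3, -0.6, 0.3]
width: 0.0856
grasp_force: 0.0
```

```bash
python3 - <<'E'
from plan import *
im,W,m=look('wrist')
for c in cartons(im,W,area=2000): print(c)
plan([(434,-195,3,92.6,1,3)])
E
```

```text
(array([ 43., 246.]), array([ 436.2, -348.8]), array([ 56.4, 140.7]), -7.3, np.float64(30.0))
clock 7.8 pos [ 432.1 -186.5   88.3] w 85.3 gf 0 F [ 0.2 -0.5  0.2]
[[[0,-3,28,0,0.001,0.001,1],[-1,-3,29,0,0,0.001,1],[-0.4,-2.6,28.3,0,0.001,0.001,1],[0,0,0,0,0,0,1],[0,0,0,0,0,0,1]]]
```

>>> jog_arm --targets '[[[-1, -8.5, 10, 0, 0, 0, 1], [0, 0, 25, 0, 0, 0, 1], [0, 0, 25, 0, 0, 0, 1], [0, 0, 25, 0, 0, 0, 1], [0, 0, 0, 0, 0, 0, 1]]]'

```text
clock: 8.3
ee_pos: [0.4311, -0.1945, 0.0001]
orientation: [-0.024, 1.0, 0.002, -0.002]
force: [-0.6, 0.2, 0.3]
width: 0.0853
grasp_force: 0.0
```

>>> jog_arm --targets '[[[0, 0, 0, 0, 0, 0, 0.4], [0, 0, 0, 0, 0, 0, 0.2], [0, 0, 0, 0, 0, 0, 0], [0, 0, 0, 0, 0, 0, 0], [0, 0, 0, 0, 0, 0, 0]]]'

```text
clock: 8.8
ee_pos: [0.4337, -0.1959, 0.0038]
orientation: [-0.024, 1.0, -0.0, 0.001]
force: [0.4, 0.2, 8.1]
width: 0.0588
grasp_force: 65.2
```

>>> jog_arm --targets '[[[0, 0, -10, 0, 0, 0, 0], [0, 0, -30, 0, 0, 0, 0], [0, 0, -30, 0, 0, 0, 0], [0, 0, -30, 0, 0, 0, 0], [0, 0, 0, 0, 0, 0, 0]]]'

```text
clock: 9.3
ee_pos: [0.4352, -0.1969, 0.1069]
orientation: [-0.024, 1.0, -0.002, 0.004]
force: [0.8, -0.5, -1.2]
width: 0.0588
grasp_force: 65.0
```

>>> jog_arm --targets '[[[0, 0, 0, 0, 0, 0, 0], [0, 0, 0, 0, 0, 0, 0], [0, 0, 0, 0, 0, 0, 0], [0, 0, 0, 0, 0, 0, 0], [0, 0, 0, 0, 0, 0, 0]]]'

```text
clock: 9.8
ee_pos: [0.4324, -0.1952, 0.1021]
orientation: [-0.024, 1.0, 0.001, -0.0]
force: [0.4, 0.0, -0.4]
width: 0.0587
grasp_force: 65.0
```

```bash
python3 - <<'E'
from plan import *
t=g2w(-85,0); print(t)
plan([(*t,100,6.5,0,0)])
E
```

```text
[526.74639227   0.77772683]
clock 9.8 pos [ 432.4 -195.2  102.1] w 58.7 gf 65 F [ 0.4  0.  -0.4]
[[[-9,17,0,0,0,0.137,0],[-7,19,0,0,0,0.137,0],[-4,19,0,0,0,0.137,0],[-2,20,0,0,0,0.137,0],[1,20,0,0,0,0.137,0]]]
[[[4,19,0,0,0,0.137,0],[6,19,0,0,0,0.137,0],[9,18,1,0,0,0.136,0],[11,16,0,0,-0.001,0.137,0],[13,15,1,0,0,0.136,0]]]
[[[15.2,12.6,0.4,0,-0.001,0.137,0],[0,0,0,0,0,0,0],[0,0,0,0,0,0,0],[0,0,0,0,0,0,0],[0,0,0,0,0,0,0]]]
```

>>> jog_arm --targets '[[[-9, 17, 0, 0, 0, 0.137, 0], [-7, 19, 0, 0, 0, 0.137, 0], [-4, 19, 0, 0, 0, 0.137, 0], [-2, 20, 0, 0, 0, 0.137, 0], [1, 20, 0, 0, 0, 0.137, 0]]]'

```text
clock: 10.3
ee_pos: [0.4757, -0.1054, 0.1026]
orientation: [0.316, 0.949, 0.001, -0.0]
force: [0.4, -1.0, -0.6]
width: 0.059
grasp_force: 64.9
```

>>> jog_arm --targets '[[[4, 19, 0, 0, 0, 0.137, 0], [6, 19, 0, 0, 0, 0.137, 0], [9, 18, 0, 0, 0, 0.137, 0], [11, 16, 0, 0, 0, 0.137, 0], [13, 15, 0, 0, 0, 0.137, 0]]]'

```text
clock: 10.8
ee_pos: [0.5188, -0.0166, 0.1027]
orientation: [0.616, 0.787, 0.0, -0.0]
force: [0.8, -0.5, -1.1]
width: 0.0587
grasp_force: 64.9
```

>>> jog_arm --targets '[[[15, 12.6, 0, 0, 0, 0.137, 0], [0, 0, 0, 0, 0, 0, 0], [0, 0, 0, 0, 0, 0, 0], [0, 0, 0, 0, 0, 0, 0], [0, 0, 0, 0, 0, 0, 0]]]'

```text
clock: 11.3
ee_pos: [0.5268, -0.0005, 0.103]
orientation: [0.667, 0.745, 0.0, -0.0]
force: [-0.5, -0.0, -0.6]
width: 0.0588
grasp_force: 64.9
```

```bash
python3 - <<'E'
from plan import *
t=g2w(-85,0)
plan([(*t,13,6.5,0,4)])
im,W,m=look('wrist','w3')
E
```

```text
clock 11.3 pos [ 5.268e+02 -5.000e-01  1.030e+02] w 58.8 gf 65 F [-0.5 -0.  -0.6]
[[[0,0,22,0,0,0,0],[0,0,23,0,0,-0.001,0],[1,0,22,0,0,0,0],[0.2,0.1,23,0,-0.001,-0.001,0],[0,0,0,0,0,0,0]]]
```

View pics/w3.png

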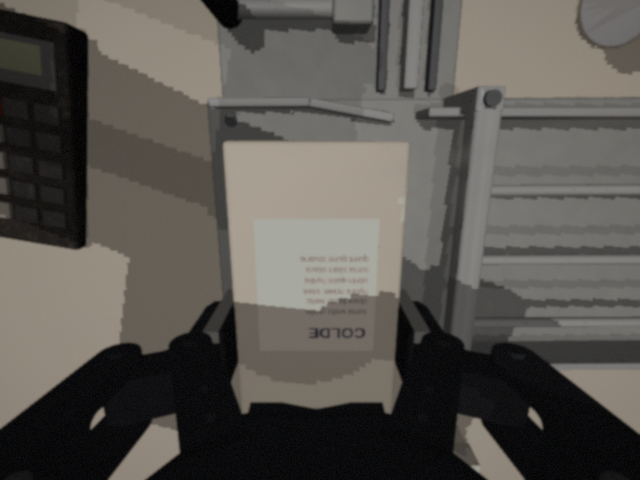

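The wrist view shows the held carton square to the gauge: its front edge is at column 408, the bar at about 470, and it sits between the side walls. I'll set it down.

>>> jog_arm --targets '[[[0, 0, 25, 0, 0, 0, 0], [0, 0, 25, 0, 0, 0, 0], [1, 0, 25, 0, 0, 0, 0], [0, 0, 14, 0, 0, 0, 0], [0, 0, 0, 0, 0, 0, 0]]]'

```text
clock: 11.85
ee_pos: [0.5263, 0.0009, 0.0127]
orientation: [0.667, 0.745, -0.0, -0.001]
force: [-0.9, -0.3, -0.5]
width: 0.059
grasp_force: 66.1
```

>>> jog_arm --targets '[[[0, 0, 0, 0, 0, 0, 0.7], [0, 0, 0, 0, 0, 0, 0.9], [0, 0, 0, 0, 0, 0, 0.9], [0, 0, -25, 0, 0, 0, 0.9], [0, 0, -45, 0, 0, 0, 0.9]]]'

```text
clock: 12.35
ee_pos: [0.5249, 0.0015, 0.083]
orientation: [0.667, 0.745, -0.001, -0.002]
force: [-0.0, -0.3, -0.8]
width: 0.0766
grasp_force: 0.0
```

>>> jog_arm --targets '[[[0, 0, -20, 0, 0, 0, 0.5], [0, 0, 0, 0, 0, 0, 0.5], [0, 0, 0, 0, 0, 0, 0.5], [0, 0, 0, 0, 0, 0, 0.5], [0, 0, 0, 0, 0, 0, 0.5]]]'

```text
clock: 12.85
ee_pos: [0.5262, 0.0013, 0.1029]
orientation: [0.667, 0.745, -0.0, -0.001]
force: [-0.5, 0.6, -0.0]
width: 0.0429
grasp_force: 0.0
```

```bash
python3 - <<'E'
from plan import *
t=g2w(-142,0)
plan([(*t,95,96.5,.5,0),(*t,14,96.5,.5,2)])
E
```

```text
clock 12.8 pos [526.2   1.3 102.9] w 42.9 gf 0 F [-0.5  0.6 -0. ]
[[[0,-5,1,0,0,-0.143,0.5],[1,-5,1,0,0,-0.143,0.5],[1,-5,1,0,0,-0.143,0.5],[2,-5,1,0,0,-0.143,0.5],[3,-4,1,0,0,-0.143,0.5]]]
[[[3,-4,1,0,0,-0.143,0.5],[4,-3,0,0,0,-0.143,0.5],[4,-3,1,0,0,-0.143,0.5],[5,-2,0,0,-0.001,-0.143,0.5],[5,-2,0,0.001,0,-0.143,0.5]]]
[[[5.2,-0.8,1,0,-0.001,-0.143,0.5],[0,0,40,0,0,0,0.5],[0,0,41,0,0,0,0.5],[0,0,0,0,0,0,0.5],[0,0,0,0,0,0,0.5]]]
```

>>> jog_arm --targets '[[[0, -5, 1, 0, 0, -0.143, 0.5], [1, -5, 1, 0, 0, -0.143, 0.5], [1, -5, 1, 0, 0, -0.143, 0.5], [2, -5, 1, 0, 0, -0.143, 0.5], [3, -4, 1, 0, 0, -0.143, 0.5]]]'

```text
clock: 13.35
ee_pos: [0.5009, -0.0017, 0.098]
orientation: [0.361, 0.933, 0.0, -0.001]
force: [-0.5, -0.4, -0.2]
width: 0.0426
grasp_force: 0.0
```

>>> jog_arm --targets '[[[3, -4, 1, 0, 0, -0.143, 0.5], [4, -3, 0, 0, 0, -0.143, 0.5], [4, -3, 1, 0, 0, -0.143, 0.5], [5, -2, 0, 0, 0, -0.143, 0.5], [5, -2, 0, 0, 0, -0.143, 0.5]]]'

```text
clock: 13.85
ee_pos: [0.4754, -0.005, 0.0961]
orientation: [0.012, 1.0, 0.001, -0.001]
force: [-0.2, 1.0, -0.5]
width: 0.0426
grasp_force: 0.0
```

>>> jog_arm --targets '[[[5, -1, 1, 0, 0, -0.143, 0.5], [0, 0, 0, 0, 0, 0, 0.5], [0, 0, 40, 0, 0, 0, 0.5], [0, 0, 41, 0, 0, 0, 0.5], [0, 0, 0, 0, 0, 0, 0.5]]]'

```text
clock: 14.35
ee_pos: [0.4676, -0.0054, 0.0109]
orientation: [-0.055, 0.998, 0.002, -0.004]
force: [-1.3, 0.4, 0.7]
width: 0.0428
grasp_force: 0.0
```

```bash
python3 - <<'E'
from plan import *
o=arm.get_obs(); print(w2g(o['ee_pos']*1000))
plan([(*g2w(-24,0),14,96.5,.5,9)])
im,W,m=look('wrist')
for c in cartons(im,W,area=2000): print(c, w2g(c[1]))
E
```

```text
[-144.4    0.6]
clock 14.3 pos [467.6  -5.4  10.9] w 42.8 gf 0 F [-1.3  0.4  0.7]
[[[-13,0,0,0,-0.001,0,0.5],[-13,0,0,0,-0.001,0,0.5],[-13,0,-1,0,-0.001,-0.001,0.5],[-14,0,0,0.001,-0.001,0,0.5],[-13,0,-1,0,-0.001,-0.001,0.5]]]
[[[-14,0,0,0.001,-0.001,0,0.5],[-13,0,-1,0,-0.001,-0.001,0.5],[-14,0,0,0.001,-0.001,0,0.5],[-13.4,-0.3,-0.6,0,0,-0.001,0.5],[0,0,0,0,0,0,0.5]]]
```

>>> jog_arm --targets '[[[-13, 0, 0, 0, 0, 0, 0.5], [-13, 0, 0, 0, 0, 0, 0.5], [-13, 0, 0, 0, 0, 0, 0.5], [-13, 0, 0, 0, 0, 0, 0.5], [-13, 0, 0, 0, 0, 0, 0.5]]]'

```text
clock: 14.9
ee_pos: [0.538, 0.0015, 0.016]
orientation: [-0.057, 0.998, 0.0, 0.001]
force: [-0.4, -0.0, 0.7]
width: 0.0427
grasp_force: 0.4
```

>>> jog_arm --targets '[[[-13, 0, 0, 0, 0, 0, 0.5], [-13, 0, 0, 0, 0, 0, 0.5], [-10, 0, 0, 0, 0, 0, 0.5], [-8, 0, 0, 0, 0, 0, 0.5], [-6, 0, 0, 0, 0, 0, 0.5]]]'

```text
clock: 15.4
ee_pos: [0.5863, 0.0071, 0.015]
orientation: [-0.057, 0.998, 0.0, 0.0]
force: [-0.7, 0.4, 0.6]
width: 0.0426
grasp_force: 0.4
```

```bash
python3 - <<'E'
from plan import *
o=arm.get_obs(); print(w2g(o['ee_pos']*1000),o['force'],o['ee_pos'])
im,W,m=look('scene','s4')
E
```

```text
[-25.1  -0.4] [-0.74401183  0.42848374  0.60009666] [0.58629014 0.00712013 0.01500322]
```

View pics/s4.png

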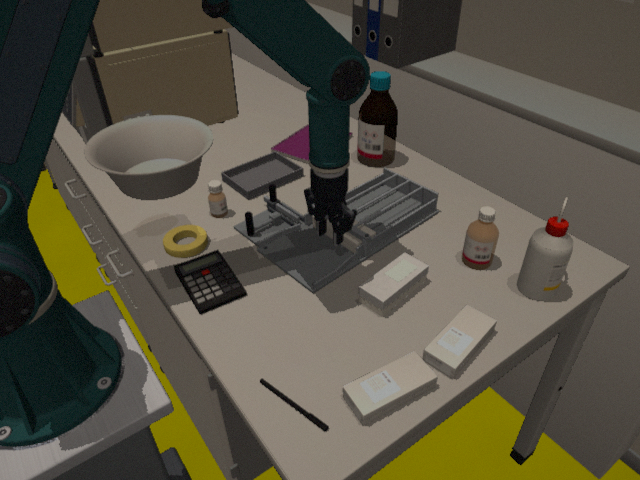

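The scene view shows the fingers just short of the bar and the carton through it at (360,238). I'll back out and go for the next carton.

>>> jog_arm --targets '[[[-2, 0, 0, 0, 0, 0, 0.5], [0, 0, 0, 0, 0, 0, 0.5], [25, 0, 0, 0, 0, 0, 0.5], [15, 0, -30, 0, 0, 0, 0.5], [0, 0, -45, 0, 0, 0, 0.8]]]'

```text
clock: 15.95
ee_pos: [0.5417, 0.0031, 0.088]
orientation: [-0.056, 0.998, 0.001, -0.005]
force: [1.1, -0.2, -0.0]
width: 0.0559
grasp_force: 0.0
```

>>> jog_arm --targets '[[[45, 0, -10, 0, 0, 0, 1], [30, -30, 0, 0, 0, 0, 1], [0, -45, 0, 0, 0, 0, 1], [0, 0, 0, 0, 0, 0, 1], [0, 0, 0, 0, 0, 0, 1]]]'

```text
clock: 16.45
ee_pos: [0.4818, -0.0811, 0.1002]
orientation: [-0.055, 0.998, 0.0, 0.001]
force: [-0.4, 0.9, 1.0]
width: 0.0857
grasp_force: 0.0
```

```bash
python3 - <<'E'
from plan import *
im,W,m=look('top','t5')
for c in cartons(im,W,area=60): print(c,w2g(c[1]))
plan([(440,-353,90,82.9,1,0)])
E
```

```text
(array([204., 132.]), array([760.6, 278.9]), array([58.7, 20.1]), 73.7, np.float64(59.9)) [178.8 249.9]
(array([428., 191.]), array([ 636.4, -178.7]), array([62. , 59.6]), 8.7, np.float64(42.7)) [   3.6 -190.7]
(array([511., 212.]), array([ 598. , -354.4]), array([138.7,  60.5]), 11.2, np.float64(30.7)) [ -54.4 -361. ]
(array([361., 188.]), array([646.3, -42.9]), array([35.3, 25.1]), 6.8, np.float64(38.2)) [ 28.8 -56.9]
(array([342., 190.]), array([642.1,  -5.9]), array([34.8, 30.3]), 6.5, np.float64(38.6)) [ 28.9 -19.7]
(array([323., 193.]), array([638.5,  34. ]), array([34.5, 31.2]), 0.3, np.float64(38.5)) [29.8 20.4]
(array([306., 195.]), array([633.5,  70. ]), array([35.2, 22.1]), 7.3, np.float64(38.2)) [28.9 56.7]
(array([345., 208.]), array([604.5, -11.8]), array([ 6.9, 94.2]), -83.7, np.float64(38.2)) [ -9.2 -21.3]
(array([512., 291.]), array([ 436.6, -353.7]), array([ 61. , 138.9]), -6.6, np.float64(30.7)) [-214.7 -342. ]
clock 16.5 pos [481.5 -80.3 100. ] w 85.6 gf 0 F [0.1 0.1 0.3]
[[[10,-38,1,0,0,0.034,1],[9,-38,1,0,0,0.034,1],[8,-39,2,0,0,0.034,1],[6,-39,1,0,0,0.033,1],[5,-39,2,0,0,0.034,1]]]
[[[4,-39,1,0.001,0,0.033,1],[2.2,-39.7,1.6,0.001,0.001,0.034,1],[0,0,0,0,0,0,1],[0,0,0,0,0,0,1],[0,0,0,0,0,0,1]]]
```

View pics/t5.png

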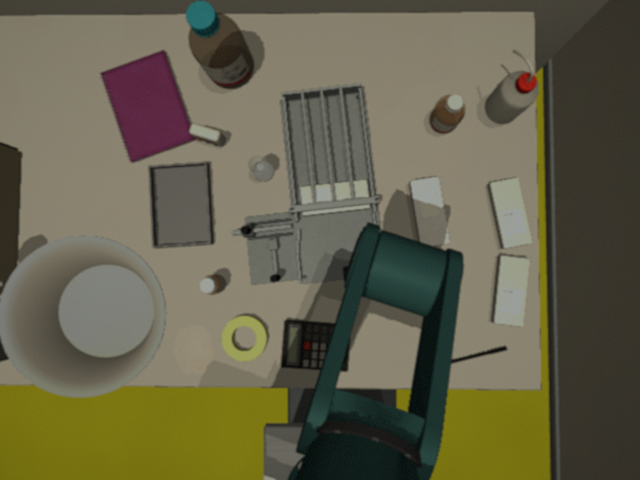

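Carton 1 is through: it spans gauge x of about -12 to +47, square to the lane. Next is the carton at (436.6,-353.7).

>>> jog_arm --targets '[[[10, -38, 1, 0, 0, 0.034, 1], [9, -38, 1, 0, 0, 0.034, 1], [8, -39, 2, 0, 0, 0.034, 1], [6, -39, 1, 0, 0, 0.033, 1], [5, -39, 2, 0, 0, 0.034, 1]]]'

```text
clock: 17.0
ee_pos: [0.4527, -0.275, 0.0925]
orientation: [0.028, 1.0, 0.001, 0.0]
force: [0.1, 0.3, -0.5]
width: 0.0853
grasp_force: 0.0
```

>>> jog_arm --targets '[[[4, -39, 1, 0, 0, 0.033, 1], [2, -40, 2, 0, 0, 0.034, 1], [0, 0, 0, 0, 0, 0, 1], [0, 0, 0, 0, 0, 0, 1], [0, 0, 0, 0, 0, 0, 1]]]'

```text
clock: 17.5
ee_pos: [0.4409, -0.3513, 0.0892]
orientation: [0.061, 0.998, 0.001, -0.0]
force: [0.6, 0.5, -0.1]
width: 0.0852
grasp_force: 0.0
```

```bash
python3 - <<'E'
from plan import *
plan([(437,-353.7,75,82.9,1,0),(437,-353.7,3,82.9,1,3)])
E
```

```text
clock 17.5 pos [ 440.9 -351.3   89.2] w 85.2 gf 0 F [ 0.6  0.5 -0.1]
[[[3.5,-2.9,14.2,0.003,-0.001,0.003,1],[0,0,24,0,0,0,1],[0,0,24,0,0,0,1],[0.1,0,24,0,0,0,1],[0,0,0,0,0,0,1]]]
```

>>> jog_arm --targets '[[[3.5, -3, 14, 0, 0, 0, 1], [0, 0, 24, 0, 0, 0, 1], [0, 0, 24, 0, 0, 0, 1], [0, 0, 24, 0, 0, 0, 1], [0, 0, 0, 0, 0, 0, 1]]]'

```text
clock: 18.0
ee_pos: [0.4356, -0.352, 0.0012]
orientation: [0.06, 0.998, 0.003, -0.002]
force: [-0.1, 1.0, 0.4]
width: 0.0853
grasp_force: 0.0
```

>>> jog_arm --targets '[[[0, 0, 0, 0, 0, 0, 0.4], [0, 0, 0, 0, 0, 0, 0.2], [0, 0, 0, 0, 0, 0, 0], [0, 0, 0, 0, 0, 0, 0], [0, 0, 0, 0, 0, 0, 0]]]'

```text
clock: 18.5
ee_pos: [0.438, -0.3563, 0.0052]
orientation: [0.061, 0.998, -0.0, 0.001]
force: [0.6, 2.1, 7.8]
width: 0.0587
grasp_force: 66.3
```

>>> jog_arm --targets '[[[0, 0, -10, 0, 0, 0, 0], [0, 0, -30, 0, 0, 0, 0], [0, 0, -30, 0, 0, 0, 0], [0, 0, -30, 0, 0, 0, 0], [0, 0, 0, 0, 0, 0, 0]]]'

```text
clock: 19.0
ee_pos: [0.4392, -0.3584, 0.1083]
orientation: [0.061, 0.998, -0.002, 0.003]
force: [0.7, -1.1, -1.9]
width: 0.0588
grasp_force: 65.5
```

>>> jog_arm --targets '[[[0, 0, 0, 0, 0, 0, 0], [0, 0, 0, 0, 0, 0, 0], [0, 0, 0, 0, 0, 0, 0], [0, 0, 0, 0, 0, 0, 0], [0, 0, 0, 0, 0, 0, 0]]]'

```text
clock: 19.5
ee_pos: [0.4367, -0.3557, 0.1029]
orientation: [0.061, 0.998, 0.001, -0.0]
force: [0.0, 0.3, -0.6]
width: 0.0589
grasp_force: 65.5
```

```bash
python3 - <<'E'
from plan import *
t=g2w(-85,0)
plan([(*t,102,6.5,0,0)])
E
```

```text
clock 19.5 pos [ 436.7 -355.7  102.9] w 58.9 gf 65 F [ 0.   0.3 -0.6]
[[[-5,36,0,0,0,0.133,0],[0,37,0,0,0,0.133,0],[5,36,0,0,0,0.134,0],[10,35,0,0,0,0.133,0],[15,34,0,0,0,0.134,0]]]
[[[19,32,0,0,0,0.133,0],[23,29,0,0,0,0.134,0],[27,25,1,0,-0.001,0.133,0],[30,21,0,0,-0.001,0.134,0],[32.2,17.7,0.5,0.001,0,0.133,0]]]
```

>>> jog_arm --targets '[[[-5, 36, 0, 0, 0, 0.133, 0], [0, 37, 0, 0, 0, 0.133, 0], [5, 36, 0, 0, 0, 0.134, 0], [10, 35, 0, 0, 0, 0.133, 0], [15, 34, 0, 0, 0, 0.134, 0]]]'

```text
clock: 20.0
ee_pos: [0.4826, -0.1772, 0.1037]
orientation: [0.387, 0.922, 0.001, 0.0]
force: [0.4, 0.2, -1.3]
width: 0.0589
grasp_force: 65.4
```

>>> jog_arm --targets '[[[19, 32, 0, 0, 0, 0.133, 0], [23, 29, 0, 0, 0, 0.134, 0], [27, 25, 0, 0, 0, 0.133, 0], [30, 21, 0, 0, 0, 0.134, 0], [32, 18, 0, 0, 0, 0.133, 0]]]'

```text
clock: 20.5
ee_pos: [0.5274, 0.0019, 0.1039]
orientation: [0.668, 0.744, 0.0, -0.0]
force: [-0.0, -0.5, -2.0]
width: 0.0586
grasp_force: 65.4
```

>>> jog_arm --targets '[[[0, 0, 0, 0, 0, 0, 0], [0, 0, 0, 0, 0, 0, 0], [0, 0, 0, 0, 0, 0, 0], [0, 0, 0, 0, 0, 0, 0], [0, 0, 0, 0, 0, 0, 0]]]'

```text
clock: 21.0
ee_pos: [0.5273, -0.0007, 0.1041]
orientation: [0.666, 0.746, 0.001, -0.0]
force: [0.1, -0.5, -2.7]
width: 0.059
grasp_force: 65.4
```

```bash
python3 - <<'E'
from plan import *
t=g2w(-85,0)
plan([(*t,13,6.5,0,4)])
im,W,m=look('wrist')
for c in cartons(im[:,180:450],W[:,180:450],zmin=.1 if False else .08,area=2000): print(c)
w=W[140:330,215:415].reshape(-1,3); p=w[(w[:,2]>.11)]; print(np.nanmedian(w[:,2])); r=cv2.minAreaRect((p[:,:2]*1000).astype(np.float32)); print(r)
E
```

```text
clock 21.0 pos [527.3  -0.7 104.1] w 59.0 gf 65 F [ 0.1 -0.5 -2.7]
[[[0,0,23,0,0,0,0],[0,0,23,0,0,0,0],[1,0,23,0,0,0,0],[0.5,-0.4,22.1,0.001,-0.001,0,0],[0,0,0,0,0,0,0]]]
0.12888999420662584
((521.1334838867188, 35.23900604248047), (79.85731506347656, 67.86492156982422), 6.489136219024658)
```

>>> jog_arm --targets '[[[0, 0, 25, 0, 0, 0, 0], [0, 0, 25, 0, 0, 0, 0], [1, 0, 25, 0, 0, 0, 0], [0, 0, 15, 0, 0, 0, 0], [0, 0, 0, 0, 0, 0, 0]]]'

```text
clock: 21.55
ee_pos: [0.5267, 0.0009, 0.0129]
orientation: [0.666, 0.746, 0.0, -0.001]
force: [-0.3, -0.4, -2.2]
width: 0.0587
grasp_force: 68.6
```

>>> jog_arm --targets '[[[0, 0, 0, 0, 0, 0, 0.7], [0, 0, 0, 0, 0, 0, 0.9], [0, 0, 0, 0, 0, 0, 0.9], [0, 0, -25, 0, 0, 0, 0.9], [0, 0, -45, 0, 0, 0, 0.9]]]'

```text
clock: 22.05
ee_pos: [0.525, 0.0015, 0.0828]
orientation: [0.666, 0.746, -0.001, -0.002]
force: [0.0, 0.5, 0.2]
width: 0.0769
grasp_force: 0.0
```

>>> jog_arm --targets '[[[0, 0, -20, 0, 0, 0, 0.5], [0, 0, 0, 0, 0, 0, 0.5], [0, 0, 0, 0, 0, 0, 0.5], [0, 0, 0, 0, 0, 0, 0.5], [0, 0, 0, 0, 0, 0, 0.5]]]'

```text
clock: 22.55
ee_pos: [0.5263, 0.0014, 0.1029]
orientation: [0.666, 0.746, -0.0, -0.001]
force: [-0.4, -1.0, -0.3]
width: 0.0424
grasp_force: 0.0
```

```bash
python3 - <<'E'
from plan import *
t=g2w(-142,0)
plan([(*t,95,96.5,.5,0)])
E
```

```text
clock 22.6 pos [526.3   1.4 102.9] w 42.4 gf 0 F [-0.4 -1.  -0.3]
[[[0,-5,1,0,0,-0.143,0.5],[1,-5,1,0,0,-0.143,0.5],[1,-5,1,0,0,-0.143,0.5],[2,-5,1,0,0,-0.143,0.5],[3,-4,1,0,0,-0.143,0.5]]]
[[[3,-4,0,0,0,-0.143,0.5],[4,-3,1,0,0,-0.142,0.5],[4,-3,0,0,0,-0.143,0.5],[5,-2,1,0,-0.001,-0.142,0.5],[5,-2,0,0.001,0,-0.143,0.5]]]
[[[5.3,-0.7,1,0,-0.001,-0.142,0.5],[0,0,0,0,0,0,0.5],[0,0,0,0,0,0,0.5],[0,0,0,0,0,0,0.5],[0,0,0,0,0,0,0.5]]]
```

Same as before, so I'll repeat the turn, the descent and the push.

>>> jog_arm --targets '[[[0, -5, 1, 0, 0, -0.143, 0.5], [1, -5, 1, 0, 0, -0.143, 0.5], [1, -5, 1, 0, 0, -0.143, 0.5], [2, -5, 1, 0, 0, -0.143, 0.5], [3, -4, 1, 0, 0, -0.143, 0.5]]]'

```text
clock: 23.05
ee_pos: [0.501, -0.0017, 0.098]
orientation: [0.36, 0.933, 0.0, -0.001]
force: [-1.1, 0.3, 0.2]
width: 0.0423
grasp_force: 0.0
```

>>> jog_arm --targets '[[[3, -4, 1, 0, 0, -0.143, 0.5], [4, -3, 0, 0, 0, -0.143, 0.5], [4, -3, 1, 0, 0, -0.143, 0.5], [5, -2, 0, 0, 0, -0.143, 0.5], [5, -2, 0, 0, 0, -0.143, 0.5]]]'

```text
clock: 23.55
ee_pos: [0.4756, -0.0051, 0.096]
orientation: [0.01, 1.0, 0.001, -0.001]
force: [-0.4, 0.3, 0.8]
width: 0.043
grasp_force: 0.0
```

>>> jog_arm --targets '[[[5, -1, 1, 0, 0, -0.143, 0.5], [0, 0, 0, 0, 0, 0, 0.5], [0, 0, 40, 0, 0, 0, 0.5], [0, 0, 41, 0, 0, 0, 0.5], [0, 0, 0, 0, 0, 0, 0.5]]]'

```text
clock: 24.05
ee_pos: [0.4678, -0.0055, 0.0109]
orientation: [-0.056, 0.998, 0.002, -0.004]
force: [-0.9, 0.6, 0.7]
width: 0.0427
grasp_force: 0.0
```

>>> jog_arm --targets '[[[-13, 0, 0, 0, 0, 0, 0.5], [-13, 0, 0, 0, 0, 0, 0.5], [-13, 0, 0, 0, 0, 0, 0.5], [-13, 0, 0, 0, 0, 0, 0.5], [-13, 0, 0, 0, 0, 0, 0.5]]]'

```text
clock: 24.55
ee_pos: [0.5378, 0.0016, 0.0162]
orientation: [-0.058, 0.998, 0.0, 0.001]
force: [-2.8, -0.2, 0.7]
width: 0.0431
grasp_force: 1.2
```

>>> jog_arm --targets '[[[-13, 0, 0, 0, 0, 0, 0.5], [-13, 0, 0, 0, 0, 0, 0.5], [-10, 0, 0, 0, 0, 0, 0.5], [-8, 0, 0, 0, 0, 0, 0.5], [-6, 0, 0, 0, 0, 0, 0.5]]]'

```text
clock: 25.05
ee_pos: [0.5864, 0.0073, 0.015]
orientation: [-0.058, 0.998, 0.0, 0.0]
force: [-2.9, -0.2, 2.0]
width: 0.0425
grasp_force: 1.2
```

>>> jog_arm --targets '[[[-2, 0, 0, 0, 0, 0, 0.5], [0, 0, 0, 0, 0, 0, 0.5], [25, 0, 0, 0, 0, 0, 0.5], [15, 0, -30, 0, 0, 0, 0.5], [0, 0, -45, 0, 0, 0, 0.8]]]'

```text
clock: 25.55
ee_pos: [0.5425, 0.0031, 0.0881]
orientation: [-0.058, 0.998, 0.001, -0.004]
force: [-0.0, -0.2, 0.1]
width: 0.0559
grasp_force: 0.0
```

>>> jog_arm --targets '[[[45, 0, -10, 0, 0, 0, 1], [30, -30, 0, 0, 0, 0, 1], [0, -45, 0, 0, 0, 0, 1], [0, 0, 0, 0, 0, 0, 1], [0, 0, 0, 0, 0, 0, 1]]]'

```text
clock: 26.05
ee_pos: [0.4827, -0.0813, 0.1003]
orientation: [-0.057, 0.998, 0.0, 0.001]
force: [-0.3, 0.2, -0.4]
width: 0.0855
grasp_force: 0.0
```

```bash
python3 - <<'E'
from plan import *
im,W,m=look('top','t6')
for c in cartons(im,W,area=60): print(c,w2g(c[1]))
plan([(596,-354.4,100,101.5,1,0)])
E
```

```text
(array([204., 132.]), array([760.8, 279. ]), array([58.1, 19.6]), 72.4, np.float64(60.2)) [179.  249.9]
(array([359., 174.]), array([677.5, -39.2]), array([96.4, 25. ]), 6.8, np.float64(38.7)) [ 60.3 -56.8]
(array([341., 176.]), array([673.2,  -2.4]), array([96.9, 30.9]), 7.3, np.float64(38.5)) [ 60.2 -19.7]
(array([322., 178.]), array([667.8,  37.7]), array([96. , 30.9]), 6.8, np.float64(38.8)) [59.3 20.7]
(array([304., 181.]), array([663.5,  74.4]), array([95.8, 24.3]), 6.6, np.float64(38.5)) [59.2 57.7]
(array([428., 190.]), array([ 636.6, -178.7]), array([62.4, 59.3]), 8.5, np.float64(42.8)) [   3.8 -190.8]
(array([511., 213.]), array([ 598. , -354.4]), array([138.9,  60.3]), 11.4, np.float64(30.8)) [ -54.4 -361. ]
clock 26.1 pos [482.3 -80.4 100.1] w 85.5 gf 0 F [ 0.2  0.7 -0.1]
[[[-12,-41,0,0,0,-0.012,1],[-11,-41,0,0,0,-0.012,1],[-11,-41,0,0,0,-0.012,1],[-10,-41,0,0,0,-0.012,1],[-10,-41,0,0,0.001,-0.013,1]]]
[[[-9,-41,0,0.001,0,-0.012,1],[-8.2,-41.9,-0.1,0,0.001,-0.013,1],[0,0,0,0,0,0,1],[0,0,0,0,0,0,1],[0,0,0,0,0,0,1]]]
```

View pics/t6.png

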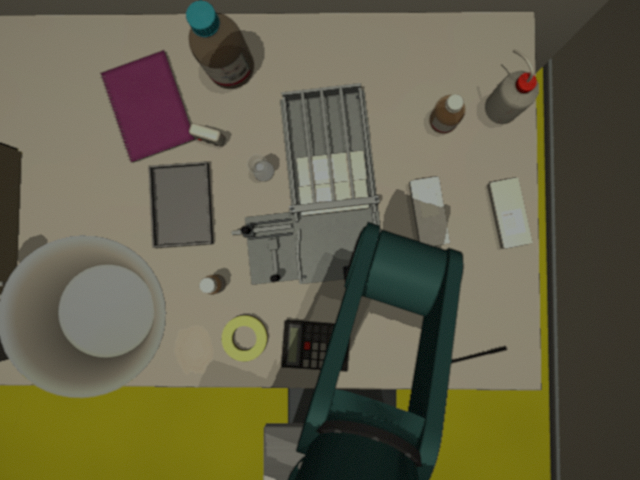

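Two cartons are through, at gauge x of about +18 and +78. Next is the far right one.

>>> jog_arm --targets '[[[-12, -41, 0, 0, 0, -0.012, 1], [-11, -41, 0, 0, 0, -0.012, 1], [-11, -41, 0, 0, 0, -0.012, 1], [-10, -41, 0, 0, 0, -0.012, 1], [-10, -41, 0, 0, 0, -0.012, 1]]]'

```text
clock: 26.6
ee_pos: [0.5652, -0.2756, 0.0994]
orientation: [-0.089, 0.996, 0.001, 0.0]
force: [0.8, -0.7, -0.1]
width: 0.0849
grasp_force: 0.0
```

>>> jog_arm --targets '[[[-9, -41, 0, 0, 0, -0.012, 1], [-8, -42, 0, 0, 0, -0.012, 1], [0, 0, 0, 0, 0, 0, 1], [0, 0, 0, 0, 0, 0, 1], [0, 0, 0, 0, 0, 0, 1]]]'

```text
clock: 27.1
ee_pos: [0.5956, -0.352, 0.0991]
orientation: [-0.101, 0.995, 0.001, -0.0]
force: [-0.9, 0.6, 0.1]
width: 0.0855
grasp_force: 0.0
```

```bash
python3 - <<'E'
from plan import *
plan([(598,-354.4,75,101.5,1,0),(598,-354.4,3,101.5,1,3)])
E
```

```text
clock 27.1 pos [ 595.6 -352.    99.1] w 85.5 gf 0 F [-0.9  0.6  0.1]
[[[-1.8,-2.9,24.1,0.003,0,0.001,1],[0,0,24,0,0,0,1],[0,0,24,0,0,0,1],[-0.1,0.1,24,0,0,0,1],[0,0,0,0,0,0,1]]]
```

>>> jog_arm --targets '[[[-2, -3, 24, 0, 0, 0, 1], [0, 0, 24, 0, 0, 0, 1], [0, 0, 24, 0, 0, 0, 1], [0, 0, 24, 0, 0, 0, 1], [0, 0, 0, 0, 0, 0, 1]]]'

```text
clock: 27.6
ee_pos: [0.5959, -0.3529, 0.0005]
orientation: [-0.101, 0.995, 0.003, -0.002]
force: [-1.4, -0.2, -0.5]
width: 0.0856
grasp_force: 0.0
```

>>> jog_arm --targets '[[[0, 0, 0, 0, 0, 0, 0.4], [0, 0, 0, 0, 0, 0, 0.2], [0, 0, 0, 0, 0, 0, 0], [0, 0, 0, 0, 0, 0, 0], [0, 0, 0, 0, 0, 0, 0]]]'

```text
clock: 28.1
ee_pos: [0.5999, -0.3573, 0.0058]
orientation: [-0.1, 0.995, -0.0, 0.002]
force: [-0.5, 1.3, 7.3]
width: 0.0592
grasp_force: 67.0
```

>>> jog_arm --targets '[[[0, 0, -10, 0, 0, 0, 0], [0, 0, -30, 0, 0, 0, 0], [0, 0, -30, 0, 0, 0, 0], [0, 0, -30, 0, 0, 0, 0], [0, 0, 0, 0, 0, 0, 0]]]'

```text
clock: 28.6
ee_pos: [0.6014, -0.3591, 0.1096]
orientation: [-0.1, 0.995, -0.003, 0.004]
force: [1.9, 0.5, -0.9]
width: 0.0586
grasp_force: 66.2
```

>>> jog_arm --targets '[[[0, 0, 0, 0, 0, 0, 0], [0, 0, 0, 0, 0, 0, 0], [0, 0, 0, 0, 0, 0, 0], [0, 0, 0, 0, 0, 0, 0], [0, 0, 0, 0, 0, 0, 0]]]'

```text
clock: 29.1
ee_pos: [0.5982, -0.3567, 0.1028]
orientation: [-0.1, 0.995, 0.001, -0.0]
force: [0.1, 0.1, -1.2]
width: 0.0588
grasp_force: 66.2
```

```bash
python3 - <<'E'
from plan import *
t=g2w(-85,0)
plan([(*t,102,6.5,0,0)])
E
```

```text
clock 29.1 pos [ 598.2 -356.7  102.8] w 58.8 gf 66 F [ 0.1  0.1 -1.2]
[[[0,30,0,0,0,0.138,0],[4,30,0,0,0,0.138,0],[8,29,0,0,0,0.138,0],[12,28,0,0,0,0.138,0],[16,26,0,0,0,0.138,0]]]
[[[19,24,0,0,0,0.138,0],[22,21,0,0,0,0.138,0],[25,17,0,0,0,0.138,0],[27,14,0,0,0,0.138,0],[29,10,1,0,-0.001,0.139,0]]]
[[[30,5,0,0,0,0.138,0],[30.4,1.3,0.5,0,-0.001,0.139,0],[0,0,0,0,0,0,0],[0,0,0,0,0,0,0],[0,0,0,0,0,0,0]]]
```

>>> jog_arm --targets '[[[0, 30, 0, 0, 0, 0.138, 0], [4, 30, 0, 0, 0, 0.138, 0], [8, 29, 0, 0, 0, 0.138, 0], [12, 28, 0, 0, 0, 0.138, 0], [16, 26, 0, 0, 0, 0.138, 0]]]'

```text
clock: 29.6
ee_pos: [0.5688, -0.2074, 0.1037]
orientation: [0.245, 0.969, 0.001, 0.0]
force: [0.3, -0.7, -0.6]
width: 0.0589
grasp_force: 66.1
```

>>> jog_arm --targets '[[[19, 24, 0, 0, 0, 0.138, 0], [22, 21, 0, 0, 0, 0.138, 0], [25, 17, 0, 0, 0, 0.138, 0], [27, 14, 0, 0, 0, 0.138, 0], [29, 10, 0, 0, 0, 0.139, 0]]]'

```text
clock: 30.1
ee_pos: [0.54, -0.0578, 0.104]
orientation: [0.559, 0.829, 0.001, 0.0]
force: [0.2, -0.7, -0.7]
width: 0.059
grasp_force: 66.1
```

>>> jog_arm --targets '[[[30, 5, 0, 0, 0, 0.138, 0], [30, 1, 0, 0, 0, 0.139, 0], [0, 0, 0, 0, 0, 0, 0], [0, 0, 0, 0, 0, 0, 0], [0, 0, 0, 0, 0, 0, 0]]]'

```text
clock: 30.6
ee_pos: [0.5276, -0.0006, 0.1042]
orientation: [0.666, 0.746, 0.001, 0.0]
force: [0.2, -0.5, -1.5]
width: 0.0588
grasp_force: 66.1
```

```bash
python3 - <<'E'
from plan import *
t=g2w(-85,0)
plan([(*t,13,6.5,0,4)])
im,W,m=look('wrist')
w=W[140:330,215:415].reshape(-1,3); p=w[(w[:,2]>.11)]; print(np.nanmedian(w[:,2])); r=cv2.minAreaRect((p[:,:2]*1000).astype(np.float32)); print(r)
E
```

```text
clock 30.6 pos [527.6  -0.6 104.2] w 58.8 gf 66 F [ 0.2 -0.5 -1.5]
[[[0,0,23,0,0,0,0],[0,0,23,0.001,0,0,0],[1,0,23,0,0,0,0],[0.5,-0.8,22.2,0.001,0,0.001,0],[0,0,0,0,0,0,0]]]
0.1284481675371754
((521.39013671875, 35.18326187133789), (79.96566009521484, 68.23139190673828), 6.610073089599609)
```

Same state as for the second carton, so I'll run the same place-and-push sequence.

>>> jog_arm --targets '[[[0, 0, 25, 0, 0, 0, 0], [0, 0, 25, 0, 0, 0, 0], [1, -1, 25, 0, 0, 0, 0], [0, 0, 15, 0, 0, 0, 0], [0, 0, 0, 0, 0, 0, 0]]]'

```text
clock: 31.15
ee_pos: [0.5256, -0.0001, 0.0128]
orientation: [0.666, 0.746, 0.0, -0.001]
force: [-1.1, -0.4, -0.5]
width: 0.0587
grasp_force: 71.0
```

>>> jog_arm --targets '[[[0, 0, 0, 0, 0, 0, 0.7], [0, 0, 0, 0, 0, 0, 0.9], [0, 0, 0, 0, 0, 0, 0.9], [0, 0, -25, 0, 0, 0, 0.9], [0, 0, -45, 0, 0, 0, 0.9]]]'

```text
clock: 31.65
ee_pos: [0.5236, 0.001, 0.0829]
orientation: [0.666, 0.746, -0.001, -0.002]
force: [0.9, -0.5, 0.9]
width: 0.077
grasp_force: 0.0
```

>>> jog_arm --targets '[[[0, 0, -20, 0, 0, 0, 0.5], [0, 0, 0, 0, 0, 0, 0.5], [0, 0, 0, 0, 0, 0, 0.5], [0, 0, 0, 0, 0, 0, 0.5], [0, 0, 0, 0, 0, 0, 0.5]]]'

```text
clock: 32.15
ee_pos: [0.5248, 0.001, 0.1029]
orientation: [0.666, 0.746, -0.0, -0.001]
force: [-0.6, 0.3, -0.3]
width: 0.0425
grasp_force: 0.0
```

>>> jog_arm --targets '[[[0, -5, 1, 0, 0, -0.143, 0.5], [1, -5, 1, 0, 0, -0.143, 0.5], [1, -5, 1, 0, 0, -0.143, 0.5], [2, -5, 1, 0, 0, -0.143, 0.5], [3, -4, 1, 0, 0, -0.143, 0.5]]]'

```text
clock: 32.65
ee_pos: [0.4996, -0.002, 0.098]
orientation: [0.36, 0.933, 0.0, -0.001]
force: [0.8, 0.0, -0.6]
width: 0.0432
grasp_force: 0.0
```

>>> jog_arm --targets '[[[3, -4, 1, 0, 0, -0.143, 0.5], [4, -3, 0, 0, 0, -0.143, 0.5], [4, -3, 1, 0, 0, -0.143, 0.5], [5, -2, 0, 0, 0, -0.143, 0.5], [5, -2, 0, 0, 0, -0.143, 0.5]]]'

```text
clock: 33.15
ee_pos: [0.4741, -0.0055, 0.096]
orientation: [0.011, 1.0, 0.001, -0.001]
force: [0.5, 0.7, -0.7]
width: 0.0427
grasp_force: 0.0
```

>>> jog_arm --targets '[[[5, -1, 1, 0, 0, -0.143, 0.5], [0, 0, 0, 0, 0, 0, 0.5], [0, 0, 40, 0, 0, 0, 0.5], [0, 0, 41, 0, 0, 0, 0.5], [0, 0, 0, 0, 0, 0, 0.5]]]'

```text
clock: 33.65
ee_pos: [0.4664, -0.0058, 0.0109]
orientation: [-0.056, 0.998, 0.002, -0.004]
force: [-0.6, 0.8, 0.6]
width: 0.0428
grasp_force: 0.0
```

```bash
python3 - <<'E'
from plan import *
o=arm.get_obs(); print(w2g(o['ee_pos']*1000),o['ee_pos'],o['orientation'],o['force'])
E
```

```text
[-145.7    0.3] [ 0.46636061 -0.00579833  0.01094548] [-0.05570757  0.99843726  0.00150284 -0.00417611] [-0.55443645  0.84031142  0.63658139]
```

>>> jog_arm --targets '[[[-13, 0, 0, 0, 0, 0, 0.5], [-13, 0, 0, 0, 0, 0, 0.5], [-13, 0, 0, 0, 0, 0, 0.5], [-13, 0, 0, 0, 0, 0, 0.5], [-13, 0, 0, 0, 0, 0, 0.5]]]'

```text
clock: 34.15
ee_pos: [0.5361, 0.0012, 0.0162]
orientation: [-0.058, 0.998, 0.0, 0.001]
force: [-3.9, 0.8, 1.5]
width: 0.0428
grasp_force: 1.7
```

>>> jog_arm --targets '[[[-13, 0, 0, 0, 0, 0, 0.5], [-13, 0, 0, 0, 0, 0, 0.5], [-11, 0, 0, 0, 0, 0, 0.5], [-9, 0, 0, 0, 0, 0, 0.5], [-6, 0, 0, 0, 0, 0, 0.5]]]'

```text
clock: 34.65
ee_pos: [0.5874, 0.0071, 0.015]
orientation: [-0.058, 0.998, 0.0, 0.001]
force: [-3.1, -0.8, 2.3]
width: 0.0428
grasp_force: 1.8
```

>>> jog_arm --targets '[[[-3, 0, 0, 0, 0, 0, 0.5], [0, 0, 0, 0, 0, 0, 0.5], [25, 0, 0, 0, 0, 0, 0.5], [15, 0, -30, 0, 0, 0, 0.5], [0, 0, -45, 0, 0, 0, 0.8]]]'

```text
clock: 35.15
ee_pos: [0.5445, 0.003, 0.0881]
orientation: [-0.057, 0.998, 0.001, -0.004]
force: [0.1, 0.3, -0.2]
width: 0.0559
grasp_force: 0.0
```

>>> jog_arm --targets '[[[45, 0, -10, 0, 0, 0, 1], [45, 0, 0, 0, 0, 0, 1], [0, 20, -20, 0, 0, 0, 1], [0, 40, -20, 0, 0, 0, 1], [0, 0, 0, 0, 0, 0, 1]]]'

```text
clock: 35.65
ee_pos: [0.4542, 0.0547, 0.1425]
orientation: [-0.059, 0.998, 0.001, 0.003]
force: [1.3, -1.3, -0.1]
width: 0.0852
grasp_force: 0.0
```

```bash
python3 - <<'E'
from plan import *
im,W,m=look('top','t7')
for c in cartons(im,W,area=60): print(c,w2g(c[1]))
plan([(599,-185,120,99,1,0)])
E
```

```text
(array([357., 158.]), array([708.1, -35.1]), array([158. ,  25.5]), 6.7, np.float64(38.4)) [ 91.1 -56.2]
(array([204., 132.]), array([760.3, 279.2]), array([60. , 19.2]), 73.2, np.float64(60.3)) [178.6 250.2]
(array([339., 161.]), array([703.6,   1.4]), array([158. ,  30.9]), 7.0, np.float64(38.5)) [ 90.8 -19.4]
(array([320., 163.]), array([699. ,  41.3]), array([157.3,  31.1]), 6.7, np.float64(38.9)) [90.7 20.8]
(array([303., 166.]), array([694.1,  78.3]), array([158.1,  24.4]), 6.5, np.float64(38.4)) [90.1 58.1]
(array([430., 212.]), array([ 598.6, -184.9]), array([139.3,  59.8]), 8.9, np.float64(42.6)) [ -34.6 -192.6]
clock 35.7 pos [454.3  53.3 141.5] w 85.3 gf 0 F [ 0.7  0.2 -0.2]
[[[-17,-36,3,0,0.001,-0.006,1],[-16,-36,3,0,0.001,-0.006,1],[-16,-37,3,0,0.001,-0.005,1],[-16,-37,3,0,0.001,-0.006,1],[-16,-36,3,0,0.001,-0.005,1]]]
[[[-15,-37,3,0,0,-0.006,1],[-15.2,-36.6,3.7,0,0.001,-0.005,1],[0,0,0,0,0,0,1],[0,0,0,0,0,0,1],[0,0,0,0,0,0,1]]]
```

View pics/t7.png

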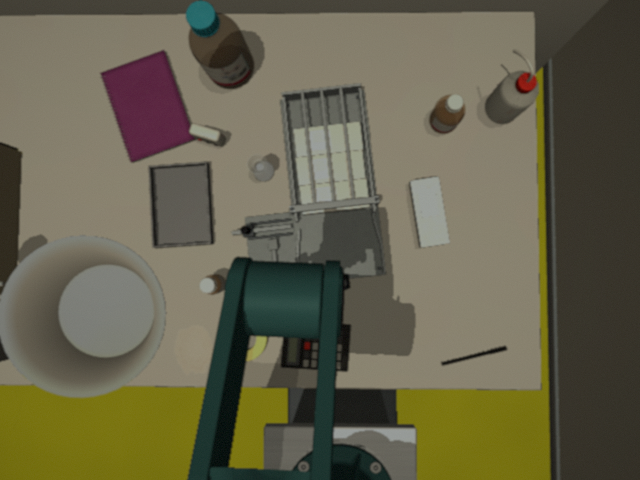

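All three clearing cartons are through, with the last one's middle at about +18 mm. Now the tall carton, at (598.6,-185).

>>> jog_arm --targets '[[[-17, -36, 3, 0, 0, -0.006, 1], [-16, -36, 3, 0, 0, -0.006, 1], [-16, -37, 3, 0, 0, -0.005, 1], [-16, -37, 3, 0, 0, -0.006, 1], [-16, -36, 3, 0, 0, -0.005, 1]]]'

```text
clock: 36.2
ee_pos: [0.5572, -0.1211, 0.1241]
orientation: [-0.071, 0.997, 0.0, 0.001]
force: [0.9, 0.7, 0.0]
width: 0.0856
grasp_force: 0.0
```

>>> jog_arm --targets '[[[-15, -37, 3, 0, 0, -0.006, 1], [-15, -37, 4, 0, 0, -0.005, 1], [0, 0, 0, 0, 0, 0, 1], [0, 0, 0, 0, 0, 0, 1], [0, 0, 0, 0, 0, 0, 1]]]'

```text
clock: 36.7
ee_pos: [0.5958, -0.1868, 0.1172]
orientation: [-0.077, 0.997, 0.001, -0.0]
force: [-0.3, 0.7, -1.2]
width: 0.0854
grasp_force: 0.0
```

```bash
python3 - <<'E'
from plan import *
plan([(598.6,-185,85,99,1,0),(598.6,-185,9,99,1,3)])
E
```

```text
clock 36.7 pos [ 595.8 -186.8  117.2] w 85.4 gf 0 F [-0.3  0.7 -1.2]
[[[-3,1.2,32.2,0.002,-0.001,-0.003,1],[0,0,25,0,0,0,1],[0,0,26,0,0,0,1],[0,0,25,0,0,0,1],[0,0,0,0,0,0,1]]]
```

>>> jog_arm --targets '[[[-3, 1, 32, 0, 0, 0, 1], [0, 0, 25, 0, 0, 0, 1], [0, 0, 26, 0, 0, 0, 1], [0, 0, 25, 0, 0, 0, 1], [0, 0, 0, 0, 0, 0, 1]]]'

```text
clock: 37.2
ee_pos: [0.5965, -0.1832, 0.007]
orientation: [-0.078, 0.997, 0.002, -0.003]
force: [-0.4, -1.3, -0.5]
width: 0.085
grasp_force: 0.0
```

>>> jog_arm --targets '[[[0, 0, 0, 0, 0, 0, 0.4], [0, 0, 0, 0, 0, 0, 0.2], [0, 0, 0, 0, 0, 0, 0], [0, 0, 0, 0, 0, 0, 0], [0, 0, 0, 0, 0, 0, 0]]]'

```text
clock: 37.7
ee_pos: [0.6011, -0.1859, 0.0118]
orientation: [-0.077, 0.997, -0.0, 0.002]
force: [-0.9, 1.7, 6.7]
width: 0.0587
grasp_force: 66.5
```

>>> jog_arm --targets '[[[0, 0, -20, 0, 0, 0, 0], [0, 0, -40, 0, 0, 0, 0], [0, 0, -45, 0, 0, 0, 0], [0, 0, -45, 0, 0, 0, 0], [0, 0, -25, 0, 0, 0, 0]]]'

```text
clock: 38.2
ee_pos: [0.6014, -0.1865, 0.1897]
orientation: [-0.077, 0.997, -0.001, 0.003]
force: [0.6, -0.5, -1.1]
width: 0.0588
grasp_force: 65.6
```

>>> jog_arm --targets '[[[0, 0, 0, 0, 0, 0, 0], [0, 0, 0, 0, 0, 0, 0], [0, 0, 0, 0, 0, 0, 0], [0, 0, 0, 0, 0, 0, 0], [0, 0, 0, 0, 0, 0, 0]]]'

```text
clock: 38.7
ee_pos: [0.599, -0.1854, 0.1835]
orientation: [-0.077, 0.997, 0.001, -0.001]
force: [-0.0, 0.4, -0.7]
width: 0.059
grasp_force: 65.6
```

```bash
python3 - <<'E'
from plan import *
plan([(615,338.6,183,94.2,0,13)])
E
```

```text
clock 38.7 pos [ 599.  -185.4  183.5] w 59.0 gf 66 F [-0.   0.4 -0.7]
[[[-7,40,0,0,0,0.006,0],[-7,40,0,0,0,0.006,0],[-7,40,0,0,0,0.006,0],[-7,40,0,0,0,0.006,0],[-6,40,0,0,0,0.006,0]]]
[[[-6,40,0,0,0,0.006,0],[-6,40,0,0,0,0.006,0],[-6,40,0,0,0,0.006,0],[-6,40,0,0,0,0.007,0],[-5,40,0,0.001,0,0.006,0]]]
[[[-5,39,0,0,0,0.007,0],[-5,40,1,0.001,-0.001,0.006,0],[-4.6,39.4,0.4,0,0,0.007,0],[0,0,0,0,0,0,0],[0,0,0,0,0,0,0]]]
```

>>> jog_arm --targets '[[[-7, 40, 0, 0, 0, 0.006, 0], [-7, 40, 0, 0, 0, 0.006, 0], [-7, 40, 0, 0, 0, 0.006, 0], [-7, 40, 0, 0, 0, 0.006, 0], [-6, 40, 0, 0, 0, 0.006, 0]]]'

```text
clock: 39.2
ee_pos: [0.6047, 0.0186, 0.1844]
orientation: [-0.062, 0.998, 0.001, -0.0]
force: [0.8, -0.6, -0.7]
width: 0.059
grasp_force: 65.5
```

>>> jog_arm --targets '[[[-6, 40, 0, 0, 0, 0.006, 0], [-6, 40, 0, 0, 0, 0.006, 0], [-6, 40, 0, 0, 0, 0.006, 0], [-6, 40, 0, 0, 0, 0.007, 0], [-5, 40, 0, 0, 0, 0.006, 0]]]'

```text
clock: 39.7
ee_pos: [0.6111, 0.2206, 0.1845]
orientation: [-0.046, 0.999, 0.0, -0.0]
force: [0.4, -0.5, -1.5]
width: 0.0592
grasp_force: 65.5
```

>>> jog_arm --targets '[[[-5, 39, 0, 0, 0, 0.007, 0], [-5, 40, 0, 0, 0, 0.006, 0], [-5, 39, 0, 0, 0, 0.007, 0], [0, 0, 0, 0, 0, 0, 0], [0, 0, 0, 0, 0, 0, 0]]]'

```text
clock: 40.2
ee_pos: [0.6156, 0.3385, 0.1843]
orientation: [-0.038, 0.999, -0.0, -0.0]
force: [0.4, -0.9, -1.3]
width: 0.059
grasp_force: 65.6
```

>>> jog_arm --targets '[[[0, 0, 0, 0, 0, 0, 0], [0, 0, 0, 0, 0, 0, 0], [0, 0, 0, 0, 0, 0, 0], [0, 0, 0, 0, 0, 0, 0], [0, 0, 0, 0, 0, 0, 0]]]'

```text
clock: 40.7
ee_pos: [0.6165, 0.3373, 0.1857]
orientation: [-0.036, 0.999, 0.001, 0.001]
force: [0.1, 0.5, -0.3]
width: 0.0588
grasp_force: 65.6
```

```bash
python3 - <<'E'
from plan import *
plan([(615,338.6,17,94.2,0,5)])
im,W,m=look('wrist','w8')
E
```

```text
clock 40.7 pos [616.5 337.3 185.7] w 58.8 gf 66 F [ 0.1  0.5 -0.3]
[[[0,0,34,0,0,0,0],[0,0,34,0,0,0,0],[1,0,34,0,0,0,0],[0,1,33,0,0.001,0,0],[0.5,0.2,33.7,0.001,0,-0.001,0]]]
```

View pics/w8.png

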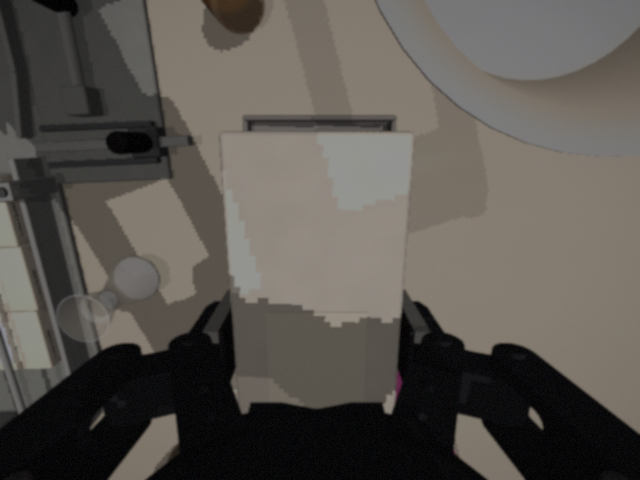

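The wrist view shows the tall carton centred over the tray and parallel to it, with the tray's rim at columns 245-395. I'll lower it in and open only to 0.8, so the fingers stay inside the tray walls.

>>> jog_arm --targets '[[[0, 0, 40, 0, 0, 0, 0], [1, 0, 40, 0, 0, 0, 0], [0, 1, 35, 0, 0, 0, 0], [0, 0, 30, 0, 0, 0, 0], [0, 0, 15, 0, 0, 0, 0]]]'

```text
clock: 41.25
ee_pos: [0.6135, 0.3381, 0.0225]
orientation: [-0.037, 0.999, -0.0, -0.002]
force: [-1.2, 0.1, -1.6]
width: 0.0591
grasp_force: 65.6
```

>>> jog_arm --targets '[[[0, 0, 7, 0, 0, 0, 0], [0, 0, 0, 0, 0, 0, 0], [0, 0, 0, 0, 0, 0, 0], [0, 0, 0, 0, 0, 0, 0.8], [0, 0, 0, 0, 0, 0, 0.8]]]'

```text
clock: 41.75
ee_pos: [0.6165, 0.3395, 0.0202]
orientation: [-0.037, 0.999, 0.001, 0.002]
force: [-0.1, 0.5, -0.1]
width: 0.0682
grasp_force: 0.0
```

>>> jog_arm --targets '[[[0, 0, 0, 0, 0, 0, 0.8], [0, 0, -25, 0, 0, 0, 0.8], [0, 0, -40, 0, 0, 0, 0.8], [0, 0, -45, 0, 0, 0, 0.8], [0, 0, -30, 0, 0, 0, 0.5]]]'

```text
clock: 42.25
ee_pos: [0.6165, 0.3394, 0.1624]
orientation: [-0.037, 0.999, 0.001, 0.002]
force: [1.1, 0.3, -0.8]
width: 0.0551
grasp_force: 0.0
```

>>> jog_arm --targets '[[[0, 0, 0, 0, 0, 0, 0.5], [0, 0, 0, 0, 0, 0, 0.5], [0, 0, 0, 0, 0, 0, 0.5], [0, 0, 0, 0, 0, 0, 0.5], [0, 0, 0, 0, 0, 0, 0.5]]]'

```text
clock: 42.75
ee_pos: [0.6144, 0.3384, 0.1569]
orientation: [-0.037, 0.999, 0.0, -0.001]
force: [-0.4, -0.4, 0.1]
width: 0.0426
grasp_force: 0.0
```

```bash
python3 - <<'E'
from plan import *
im,W,m=look('wrist')
for c in cartons(im,W,area=2000): print(c)
# black posts by height, in wrist view
bl=(im.max(2)<50)&(W[...,2]>.055)&(W[...,2]<.078)
n,L,st,c=cv2.connectedComponentsWithStats(bl.astype(np.uint8))
for i in range(1,n):
    if st[i,4]>60:
        p=W[L==i]*1000; print(st[i,4],c[i].round(),p.mean(0).round(1),w2g(p.mean(0)))
g=g2w(-32,117+69); print(g)
plan([(*g,145,96.5,.5,0)])
E
```

```text
(array([318., 202.]), array([598. , 339.6]), array([108.1,  59.2]), 4.1, np.float64(46.2))
798 [ 97. 146.] [557.5 197.5  67.5] [-32.1 192. ]
[558.34990286 191.58186232]
clock 42.8 pos [614.6 338.5 157.1] w 42.7 gf 0 F [-0.1 -1.   0.4]
[[[17,-36,3,0,0,-0.01,0.5],[17,-35,3,0,0,-0.01,0.5],[17,-35,3,0,-0.001,-0.01,0.5],[18,-35.4,3.2,0,0,-0.01,0.5],[0,0,0,0,0,0,0.5]]]
```

The tall carton's top is at 46 mm in the tray, so it lies flat. Now shut the gate.

>>> jog_arm --targets '[[[17, -36, 3, 0, 0, -0.01, 0.5], [17, -35, 3, 0, 0, -0.01, 0.5], [17, -35, 3, 0, 0, -0.01, 0.5], [18, -34, 3, 0, 0, -0.01, 0.5], [0, 0, 0, 0, 0, 0, 0.5]]]'

```text
clock: 43.3
ee_pos: [0.5555, 0.1893, 0.1451]
orientation: [-0.055, 0.998, -0.001, -0.002]
force: [0.2, 0.5, -0.6]
width: 0.0429
grasp_force: 0.0
```

>>> jog_arm --targets '[[[0, 0, 0, 0, 0, 0, 0.5], [0, 0, 0, 0, 0, 0, 0.5], [0, 0, 0, 0, 0, 0, 0.5], [0, 0, 0, 0, 0, 0, 0.5], [0, 0, 0, 0, 0, 0, 0.5]]]'

```text
clock: 43.8
ee_pos: [0.5591, 0.1939, 0.1463]
orientation: [-0.057, 0.998, 0.001, 0.001]
force: [0.4, 0.9, 0.5]
width: 0.0429
grasp_force: 0.0
```

```bash
python3 - <<'E'
from plan import *
plan([(557.5,193,90,96.5,.5,2),(557.5,193,40,96.5,.5,2)])
E
```

```text
clock 43.8 pos [559.1 193.9 146.3] w 42.9 gf 0 F [0.4 0.9 0.5]
[[[1,0,28,0,0.001,0,0.5],[0.7,-0.8,28.3,0.001,0,0.001,0.5],[0,0,25,0,0,0,0.5],[0,0,25,0,0,0,0.5],[0,0,0,0,0,0,0.5]]]
```

>>> jog_arm --targets '[[[1, 0, 28, 0, 0, 0, 0.5], [0, -1, 28, 0, 0, 0, 0.5], [0, 0, 25, 0, 0, 0, 0.5], [0, 0, 25, 0, 0, 0, 0.5], [0, 0, 0, 0, 0, 0, 0.5]]]'

```text
clock: 44.3
ee_pos: [0.5554, 0.1919, 0.0373]
orientation: [-0.057, 0.998, -0.0, -0.003]
force: [-1.5, 0.3, -0.1]
width: 0.0426
grasp_force: 0.0
```

>>> jog_arm --targets '[[[0, 0, 0, 0, 0, 0, 0], [0, 0, 0, 0, 0, 0, 0], [0, 0, 0, 0, 0, 0, 0], [0, 0, 0, 0, 0, 0, 0], [0, -10, 0, 0, 0, 0, 0]]]'

```text
clock: 44.8
ee_pos: [0.5602, 0.1834, 0.0416]
orientation: [-0.057, 0.998, 0.001, 0.002]
force: [-1.2, 1.7, 6.4]
width: 0.014
grasp_force: 59.2
```

>>> jog_arm --targets '[[[0, -15, 0, 0, 0, 0, 0], [0, -15, 0, 0, 0, 0, 0], [0, -15, 0, 0, 0, 0, 0], [0, -10, 0, 0, 0, 0, 0], [0, -3, 0, 0, 0, 0, 0]]]'

```text
clock: 45.3
ee_pos: [0.5669, 0.1246, 0.0417]
orientation: [-0.055, 0.998, 0.002, 0.002]
force: [-2.0, 14.7, 7.8]
width: 0.0143
grasp_force: 59.7
```

>>> jog_arm --targets '[[[0, -2, 0, 0, 0, 0, 0], [0, 0, 0, 0, 0, 0, 0], [0, 0, 0, 0, 0, 0, 0], [0, 0, 0, 0, 0, 0, 0], [0, 0, 0, 0, 0, 0, 0]]]'

```text
clock: 45.8
ee_pos: [0.567, 0.1247, 0.0417]
orientation: [-0.056, 0.998, 0.002, 0.002]
force: [-1.1, 11.2, 7.1]
width: 0.0141
grasp_force: 59.6
```

The gate is hard against its stop at the shut position. Now the bolt.

>>> jog_arm --targets '[[[0, 0, 0, 0, 0, 0, 0.5], [0, 0, 0, 0, 0, 0, 0.5], [0, 0, 0, 0, 0, 0, 0.5], [0, 0, -29, 0, 0, 0, 0.5], [0, 0, -28, 0, 0, 0, 0.5]]]'

```text
clock: 46.3
ee_pos: [0.5648, 0.122, 0.0969]
orientation: [-0.056, 0.998, 0.0, -0.001]
force: [0.4, 0.0, 0.5]
width: 0.0428
grasp_force: 0.0
```

>>> jog_arm --targets '[[[34, 7, 0, 0, 0, 0, 0.5], [34, 7, 0, 0, 0, 0, 0.5], [34, 7, 0, 0, 0, 0, 0.5], [0, 0, 0, 0, 0, 0, 0.5], [0, 0, 0, 0, 0, 0, 0.5]]]'

```text
clock: 46.8
ee_pos: [0.4618, 0.1317, 0.0973]
orientation: [-0.057, 0.998, 0.0, 0.001]
force: [0.2, -0.1, 0.4]
width: 0.0429
grasp_force: 0.0
```

>>> jog_arm --targets '[[[0, 0, 0, 0, 0, 0, 0.5], [0, 0, 0, 0, 0, 0, 0.5], [0, 0, 0, 0, 0, 0, 0.5], [0, 0, 0, 0, 0, 0, 0.5], [0, 0, 0, 0, 0, 0, 0.5]]]'

```text
clock: 47.3
ee_pos: [0.4625, 0.132, 0.0971]
orientation: [-0.057, 0.998, 0.0, 0.0]
force: [0.3, -0.2, -0.4]
width: 0.0427
grasp_force: 0.0
```

```bash
python3 - <<'E'
from plan import *
plan([(463,132.5,37,96.5,.5,3)])
im,W,m=look('wrist','w9')
E
```

```text
clock 47.3 pos [462.5 132.   97.1] w 42.7 gf 0 F [ 0.3 -0.2 -0.4]
[[[0,0,20,0,0,0,0.5],[0,0,20,0,0.001,0,0.5],[-0.5,0.4,20.1,0.001,0,0,0.5],[0,0,0,0,0,0,0.5],[0,0,0,0,0,0,0.5]]]
```

View pics/w9.png

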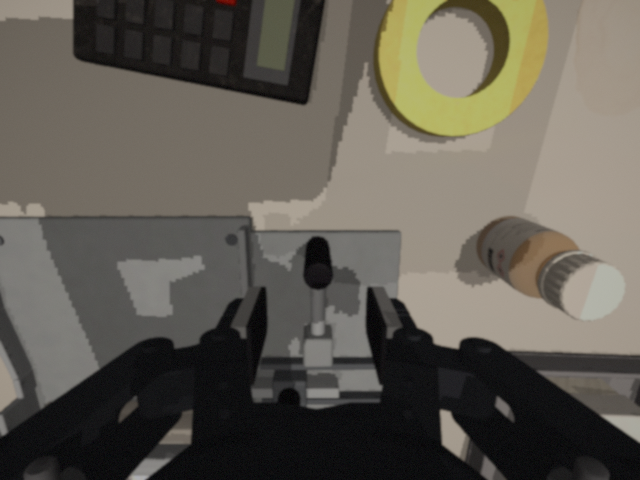

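The bolt post at (317,262) is centred between the fingers.

>>> jog_arm --targets '[[[0, 0, 20, 0, 0, 0, 0.5], [0, 0, 20, 0, 0, 0, 0.5], [0, 0, 20, 0, 0, 0, 0.5], [0, 0, 0, 0, 0, 0, 0.5], [0, 0, 0, 0, 0, 0, 0]]]'

```text
clock: 47.85
ee_pos: [0.462, 0.132, 0.0372]
orientation: [-0.057, 0.998, 0.0, 0.0]
force: [0.1, -0.4, -0.1]
width: 0.0294
grasp_force: 0.0
```

>>> jog_arm --targets '[[[0, 0, 0, 0, 0, 0, 0], [0, 0, 0, 0, 0, 0, 0], [0, 0, 0, 0, 0, 0, 0], [-6, 0, 0, 0, 0, 0, 0], [-7, 0, 0, 0, 0, 0, 0]]]'

```text
clock: 48.35
ee_pos: [0.4748, 0.1342, 0.0381]
orientation: [-0.056, 0.998, 0.001, 0.001]
force: [-2.0, 5.3, 2.3]
width: 0.0139
grasp_force: 59.0
```

>>> jog_arm --targets '[[[-7, 0, 0, 0, 0, 0, 0], [-7, 0, 0, 0, 0, 0, 0], [-5, 0, 0, 0, 0, 0, 0], [-3, 0, 0, 0, 0, 0, 0], [0, 0, 0, 0, 0, 0, 0]]]'

```text
clock: 48.85
ee_pos: [0.4979, 0.1369, 0.0381]
orientation: [-0.056, 0.998, 0.001, 0.001]
force: [-0.8, 5.0, 0.2]
width: 0.0143
grasp_force: 58.8
```

>>> jog_arm --targets '[[[-2, 0, 0, 0, 0, 0, 0], [0, 0, 0, 0, 0, 0, 0], [0, 0, 0, 0, 0, 0, 0], [0, 0, 0, 0, 0, 0, 0], [0, 0, 0, 0, 0, 0, 0]]]'

```text
clock: 49.35
ee_pos: [0.4984, 0.137, 0.0381]
orientation: [-0.056, 0.998, 0.001, 0.0]
force: [-2.8, 5.5, 4.4]
width: 0.0141
grasp_force: 59.2
```

>>> jog_arm --targets '[[[0, 0, 0, 0, 0, 0, 0.5], [0, 0, 0, 0, 0, 0, 0.5], [0, 0, 0, 0, 0, 0, 0.5], [0, 0, -29, 0, 0, 0, 0.5], [0, 0, -45, 0, 0, 0, 0.5]]]'

```text
clock: 49.85
ee_pos: [0.4968, 0.1356, 0.1099]
orientation: [-0.056, 0.998, 0.0, -0.002]
force: [0.5, -0.3, 0.3]
width: 0.0429
grasp_force: 0.0
```

>>> jog_arm --targets '[[[0, -45, -20, 0, 0, 0, 0.5], [0, -45, -20, 0, 0, 0, 0.5], [20, -45, 0, 0, 0, 0, 0.5], [20, -45, 0, 0, 0, 0, 0.5], [20, -45, 0, 0, 0, 0, 0.5]]]'

```text
clock: 50.35
ee_pos: [0.4643, -0.0962, 0.1514]
orientation: [-0.057, 0.998, 0.0, 0.001]
force: [0.0, -0.3, 0.0]
width: 0.0427
grasp_force: 0.0
```

>>> jog_arm --targets '[[[0, -45, 0, 0, 0, 0, 0.5], [0, -45, 0, 0, 0, 0, 0.5], [0, -45, 0, 0, 0, 0, 0.5], [0, 0, 0, 0, 0, 0, 0.5], [0, 0, 0, 0, 0, 0, 0.5]]]'

```text
clock: 50.85
ee_pos: [0.4797, -0.2295, 0.1507]
orientation: [-0.055, 0.998, 0.001, 0.0]
force: [-0.3, -0.2, -0.7]
width: 0.0428
grasp_force: 0.0
```

```bash
python3 - <<'E'
from plan import *
im,W,m=look('top','t10')
for c in cartons(im,W,area=60): print(c,w2g(c[1]))
for x0,y0,x1,y1 in [(268,215,295,240),(262,248,290,272)]:
    w=W[y0:y1,x0:x1].reshape(-1,3); p=w[w[:,2]>.055]; print('post',len(p),p.mean(0)*1000)
print(arm.get_obs()['clock'])
E
```

```text
(array([357., 160.]), array([707.5, -34.3]), array([158.3,  24.4]), 7.9, np.float64(38.6)) [ 90.6 -55.3]
(array([204., 132.]), array([760.5, 280.1]), array([60.5, 21.2]), 70.4, np.float64(60.2)) [178.9 251.1]
(array([339., 161.]), array([703.3,   2. ]), array([158.8,  32.7]), 6.5, np.float64(38.6)) [ 90.6 -18.8]
(array([320., 164.]), array([698.8,  42. ]), array([157.4,  32.7]), 6.8, np.float64(38.8)) [90.6 21.5]
(array([302., 165.]), array([694.2,  78.7]), array([158.2,  26.3]), 7.1, np.float64(38.3)) [90.2 58.5]
(array([176., 203.]), array([614.6, 339.8]), array([138.3,  60.3]), 3.8, np.float64(46.5)) [ 40.7 326.9]
post 56 [566.70909372 123.28346259  69.60043893]
post 49 [497.42993106 135.77577881  66.43412756]
50.9
```

View pics/t10.png

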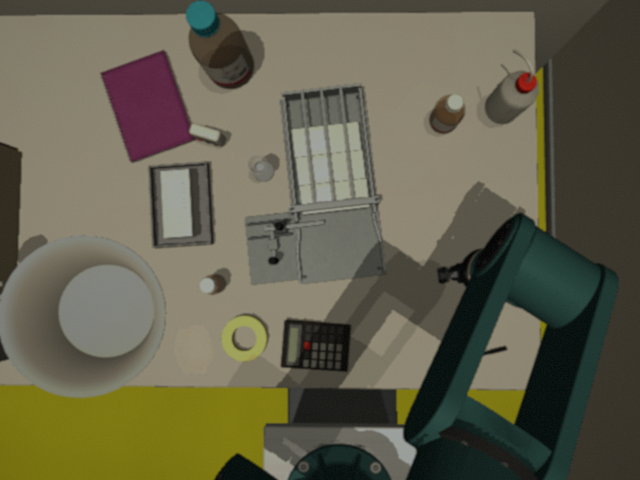

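The view shows the gate and bolt posts back at their starting places, three cartons past the bar, the tall one flat in the tray, and the bottle and flask upright.

```bash
python3 -c "
from plant import job
print(job.close_job())"
```

```text
the job is handed in; nothing more can be done
None
```

The job is handed in, with no verdict returned: three cartons lie past the bar, the tall one is flat in the reject tray, the gate is shut, the bolt is home, and no bottle or flask was knocked over.

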